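# Fetch one nested pan and clip it into the holder

## Robot

A 6-joint arm with a two-finger parallel gripper is mounted at the origin on a cart in front of the work surface, level with it; the furniture and walls round the work are solid. World frame = base frame: x ahead of the robot, y to its left, z up, the work surface at z = 0. Lengths are in m, angles in rad, forces in N, time in s.
With the tool pointing down it reaches from about 0.225 to 0.875 m from the base axis. Payload 3.4 kg.
Tool frame: the origin (TCP) lies between the finger pads; the fingertips stand 22 mm ahead of it and the grasp point (between the pads) lies 3 mm ahead of it (manip.finger_overhang is the distance from the TCP to the fingertips, in m); z points along the fingers, y is the line along which they close (so a half turn about z gives the same grasp; the last joint's range is limited). The gripper opens to 85 mm and grips with 20 to 120 N. Pads are 22 mm wide; open, the fingers measure 114 mm over their backs; the gripper's body (76 mm by 85 mm) begins 54 mm behind the grasp point. The pads swing forward as they close: fully open they stand 13 mm farther back than shut.
Start: joints at [1.153, 0.276, 1.505, -0, 1.361, -0.121], TCP at [0.168, 0.55, 0.232] pointing down, gripper open.
Joint ranges: [-2.89, 2.89], [-0.75, 2.08], [0.22, 2.7], [-1.18, 4.32], [0.11, 2.71], [-2.7, 2.7]. Speed limits (rad/s): [2.57, 2.57, 3.14, 3.14, 3.14, 3.14].

## Interface

Orientations are given as a unit quaternion [w, x, y, z].
In Python, from rig import get_state, eyes, order, manip gives the robot as it stands.
- The arm moves only by the tool drive_tool, never from a script. Its argument "rows" is a list of rows, each a list of 4 numbers: the shift along the tool's x, y, z in units of 25 mm (1.0 is 25 mm), then the turn about the tool's z in units of 6 degrees (1.0 is 6 degrees). A call has exactly 8 rows; each row is the pose to reach, as a shift and turn from the pose commanded when the call began, along the tool's axes at that moment; what a row does not reach only later rows make up. A row lasts 1/12 s, in which the tool goes at most 41.7 mm and 7.16 degrees, less where a joint would pass 70% of its speed; a pose out of reach is approached as far as the arm can. A call with a gripper value outside its range is refused whole. "grip" is the finger opening in mm, from 0 to 85.4, set as the call begins (left out, the last holds). The fingers move at their own pace and stop on an object; "newtons" is the grip in N (left out, the last holds). Time passes only in rows, so rows that repeat a pose let the fingers close, or fill a call up. It gives the time, the measured TCP pose, the force, the opening and the grip force at its end, in the units of the state.
- get_state(): the state, without advancing time (a new reading comes with each control period).
- eyes.get_image(name): name is "side" or "top"; returns (picture, depth): 384x512x3 uint8, red, green, blue; 384x512 float32, m along the optical axis (not along the pixel's ray), 0 where there is no reading.
- eyes.camera_info(name): a dict with "fx", "fy", "cx", "cy" (pixels), "R" (3x3) and "t" (3): a world point X has camera coordinates R X + t. Camera axes: x right, y down, z forward; pixel columns grow to the right and rows downward; lengths in m; the calibration is good to about 2 mm. A picture is of the moment at which its call begins. camera_info takes no time and is no camera call.
- order.sign_off(): hands the job in; it is judged then, once.
The state is a dict: "clock": time; "qpos": joint angles; "qd": joint speeds; "effort": joint torques, N m; "position": TCP position; "ee_rot": TCP orientation; "contact_force": force on the tool from outside, world axes, zero at the start; "moment": the same for the moment, N m; "width": finger opening in m; "gripper_force": force on a finger pad.
Only numpy, scipy, OpenCV 4.12 (cv2) and the standard library are available. Lean on these libraries where they do the work, as an engineer would, in place of code of your own. Each camera call takes 0.05 s, during which the arm holds its last target. There are 200 camera calls.

## Task

The clip holder on the bench is needed for a sorting pan, but a sanding stick lies across it: first lift the stick off and lay it flat on the bench, clear of the holder. Then take only the top pan from the nested stack in the leaning cradle, without dragging the pans under it along, and press it level, open side up, fully home in the holder so that both spring clips snap over its rim. Leave the other two pans where they are, do not shift or knock over the lamp, the bottle and the two flasks, and let go of everything.

Things in the scene. Friction and masses are not known exactly. Their poses are not given: they have to be found in the camera images.
- pan_top: top pan of the nested stack: plain aluminium, open on top, straight-sided collar 110 x 60 mm outside, 14 mm tall, 5 mm thick; under it a body 97 x 47 tapering to 86 x 36 mm; 34 mm tall, inner floor 2.5 mm thick, 84 to 168 g. Origin: centre of the underside; x along the length, y across the 60 mm width, z up out of the mouth. Symmetric under a half turn
- pan_top_rim (a point): centre of the top pan's mouth, level with its rim, 34 mm up the pan's z; axes as the pan's. The next pan's rim lies 17 mm below, with a 3 mm slit between the collars: fingers that reach over 17 mm below this rim touch the next pan. In the nest a pan has 1.5 mm play all round and its body sits 17 mm deep: lift at least 25 mm along the pan's z to be free
- pan_middle: middle pan of the stack, of the same shape as the top pan, its origin 17 mm below the top pan's along their z; loose, must stay
- pan_bottom: bottom pan of the stack, of the same shape, 17 mm below the middle one; loose, it sits between low ribs on the cradle's seat; must stay
- cradle: fixed wooden cradle, base 190 x 170 mm. Origin: on the bench under the middle of its leaning seat; x to its back, y to its left, z up; its front (-x) faces the robot more or less. The seat's middle is 70 mm above the origin; seat and pans lean so that the pans' z is 32 degrees from vertical towards the front. Nothing stands beside the pans
- cradle_shelf (a point): middle of the front lower edge of the dark wood shelf over the stack (40 mm before the cradle's origin, 280 mm above the bench). The shelf goes 140 mm back from here, 95 mm to each side, is 12 mm thick, with a tin and wax on it to 320 mm; two 10 mm posts behind. It blocks a gripper coming straight down; along the pans' z the way is free: the edge is 77 mm from the pans' axis
- holder: fixed aluminium clip holder, base plate 152 x 84 x 8 mm. Origin: centre of its underside; x along its length (clip to clip), z up. Two ribs along x, 70 mm long, 4 mm thick, inner faces 44 mm apart, tops at z 18 mm, guide the body of a pan. At each end a bent spring-steel clip 24 mm wide stands between two fixed 10 mm guide posts (faces 113 mm apart, flared at the top); highest point z 59 mm
- holder_seat (a point): middle of the holder's base plate, on its top face (z 8 mm); axes as the holder's. A pan fully home has its origin here, its length along x (either way round), its rim 34 mm above, under both clip noses. The noses are 105 mm apart just above that rim, the flared tops of the clips 118 mm apart 49 mm above here, the uprights 115 mm apart
- clip_far (a joint): spring clip at the holder's +x end, hinged at its foot: 0 rad upright (rest), grows as it bends outward, about 0.1 while a collar slides past its nose (over the last 28 mm of the way down). Both clips together need a push of about 4 to 12 N; they are smooth steel
- clip_near (a joint): the same clip at the holder's -x end: 0 rad upright, grows as it bends outward
- the_sanding_stick: sanding stick: flat wooden stick 200 x 26 x 9 mm wrapped in dark paper, about 60 g. Origin: centre of its underside; y along its length, z up. At first it lies across the holder on the two ribs, between the clips, underside 18 mm above the bench
- lamp: spirit lamp, round yellowish bottle 72 mm across, 71 mm tall, standing between cradle and holder; origin: centre of the underside. Leave alone
- flask_left: small copper casting flask on a black rubber foot, 50 x 60 x 37 mm, at the left front of the bench; origin: middle of the underside. Leave alone
- flask_right: small copper casting flask on a black rubber foot, 49 x 58 x 39 mm, at the right front of the bench; origin: middle of the underside. Leave alone
- bottle: wash bottle, 92 mm across, 284 mm tall, behind the lamp; origin: centre of the underside. Leave alone
Mind the look-alikes: they are no part of the job. What is shaped like the pan_top but yellow is not meant.

How it is judged:
By the outcome, as a careful person would: the job done as asked, in the order asked, and still so for the second after the job is handed in, with the robot touching nothing.
It also fails if it takes over 67 s, if anything falls off the work surface, if the arm or the gripper's body presses on something with over 40 N, if the wrist force passes 120 N, or if a joint passes its speed limit or range.

## Working session

There is one attempt and no reset: what is moved stays moved. The work goes in short steps, Python scripts to look and compute and a tool call to move; the robot and the scene stay as the last step left them, time stands still between calls to the robot, and variables do not carry over. Pictures are saved under pics/ and viewed, at most 10 in all, crops included, and the job is handed in when it is done.

Besides the shell and the picture viewer there is one more tool, called in YAML: its name, and indented under it one key for each argument. drive_tool: Moves the arm, as the interface text tells. Its arguments: {"type":"object","properties":{"rows":{"type":"array","items":{"type":"array","items":{"type":"number"}}},"grip":{"type":"number"},"newtons":{"type":"number"}},"required":["rows"]}

```bash
ls; mkdir -p pics; python3 - <<'E'
from rig import get_state, eyes, order, manip
import cv2,numpy as np
np.set_printoptions(precision=4,suppress=True)
s=get_state();print(s['clock'],s['position'],s['ee_rot'],manip.finger_overhang)
for n in('side','top'):
    p,d=eyes.get_image(n);cv2.imwrite(f'pics/{n}0.png',p[:,:,::-1]);np.save(f'pics/{n}0.npy',d)
    print(n,eyes.camera_info(n),(d>0).mean())
E
```

```text
pics
0.0 [0.1679 0.5493 0.2307] [-0.0002  0.1478  0.989  -0.0009] 0.022
side {'fx': 471.3154617005708, 'fy': 471.3154617005708, 'cx': 259.28628956512216, 'cy': 191.56147969676582, 'R': array([[ 0.9956, -0.0919,  0.0178],
       [-0.0258, -0.452 , -0.8916],
       [ 0.09  ,  0.8873, -0.4524]]), 't': array([-0.5579,  0.2076,  1.5461])} 0.9959259033203125
top {'fx': 398.6454030495989, 'fy': 398.6454030495989, 'cx': 253.8629322894588, 'cy': 192.94024662342844, 'R': array([[-0.2139, -0.9768,  0.0082],
       [-0.8973,  0.1932, -0.3969],
       [ 0.3861, -0.0922, -0.9178]]), 't': array([0.1679, 0.5834, 1.0641])} 0.9957631429036459
```

View pics/side0.png

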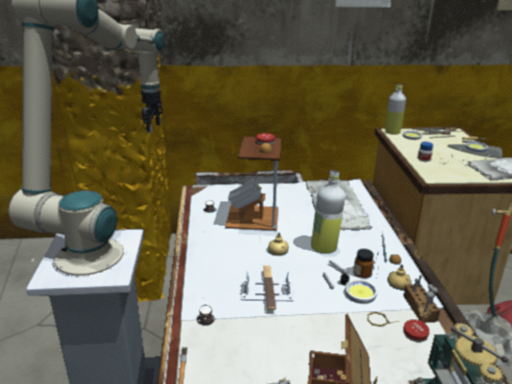

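View pics/top0.png

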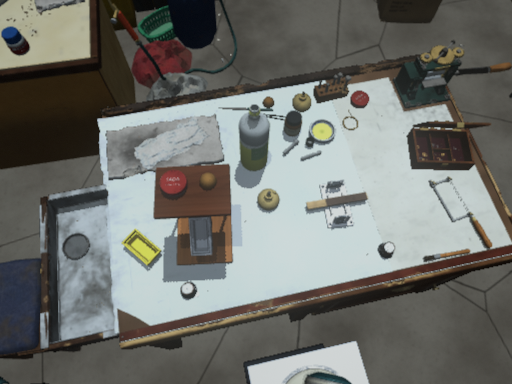

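The side view shows the cradle near (255,205), the holder with the stick near (267,288) and the lamp at (278,243). The top view shows the pan mouth near (201,236), the holder near (336,202) and the stick from (307,205) to (366,197). I'll zoom in on these next.

```bash
cat > h.py <<'E'
import numpy as np,cv2
from rig import get_state,eyes,order,manip
from scipy.spatial.transform import Rotation as Rn
np.set_printoptions(precision=4,suppress=True)
def cloud(n,d):
    c=eyes.camera_info(n);v,u=np.mgrid[:384,:512]
    P=np.stack([(u-c['cx'])/c['fx']*d,(v-c['cy'])/c['fy']*d,d],-1)
    return (P-c['t'])@c['R']
def ray(n,u,v,z):
    c=eyes.camera_info(n);o=-c['R'].T@c['t'];r=c['R'].T@np.array([(u-c['cx'])/c['fx'],(v-c['cy'])/c['fy'],1])
    return o+r*(z-o[2])/r[2]
def proj(n,X):
    c=eyes.camera_info(n);q=np.atleast_2d(X)@c['R'].T+c['t'];return np.c_[q[:,0]/q[:,2]*c['fx']+c['cx'],q[:,1]/q[:,2]*c['fy']+c['cy']]
def tri(uvs,uvt):
    A=[];b=[]
    for n,(u,v) in(('side',uvs),('top',uvt)):
        c=eyes.camera_info(n)
        for k,(w,f,e) in enumerate(((u,'fx','cx'),(v,'fy','cy'))):
            a=(w-c[e])/c[f];A.append(c['R'][k]-a*c['R'][2]);b.append(a*c['t'][2]-c['t'][k])
    x,r,_,_=np.linalg.lstsq(np.array(A),np.array(b),rcond=None);return x,np.sqrt(r)
def axes():
    s=get_state();q=s['ee_rot'];return np.array(s['position']),Rn.from_quat([q[1],q[2],q[3],q[0]]).as_matrix()
def crop(p,u,v,w,h,k):
    return cv2.resize(p[v:v+h,u:u+w],None,fx=k,fy=k,interpolation=cv2.INTER_CUBIC)
E
python3 - <<'E'
from h import *
S=cv2.imread('pics/side0.png');T=cv2.imread('pics/top0.png')
a=np.hstack([crop(S,220,170,66,50,6),crop(T,165,205,66,50,6)])
b=np.hstack([crop(S,234,260,66,50,6),crop(T,303,177,66,50,6)])
cv2.imwrite('pics/m1.png',np.vstack([a,b]))
for n in('side','top'):
    d=np.load(f'pics/{n}0.npy');P=cloud(n,d)
    for (u,v) in ([(268,275),(268,290),(268,300),(277,245),(245,192),(205,318)] if n=='side' else [(315,204),(336,201),(358,198),(268,198),(200,225),(200,240),(201,250),(330,180),(388,250),(250,150)]): print(n,u,v,P[v,u])
E
```

```text
side 268 275 [ 0.5696 -0.1815  0.0254]
side 268 290 [ 0.5617 -0.2539  0.0268]
side 268 300 [ 0.5578 -0.2915  0.0218]
side 277 245 [ 0.6158 -0.0312  0.0325]
side 245 192 [0.5234 0.1833 0.1229]
side 205 318 [ 0.3819 -0.35    0.0197]
top 315 204 [ 0.5667 -0.1519  0.0259]
top 336 201 [ 0.5624 -0.2206  0.026 ]
top 358 198 [ 0.556  -0.2914  0.0302]
top 268 198 [0.1485 0.1494 1.2069]
top 200 225 [0.5444 0.2133 0.109 ]
top 200 240 [0.5065 0.2219 0.0882]
top 201 250 [0.4763 0.2239 0.0887]
top 330 180 [ 0.624  -0.2126  0.0595]
top 388 250 [ 0.3718 -0.3233  0.0386]
top 250 150 [0.7445 0.0221 0.131 ]
```

View pics/m1.png

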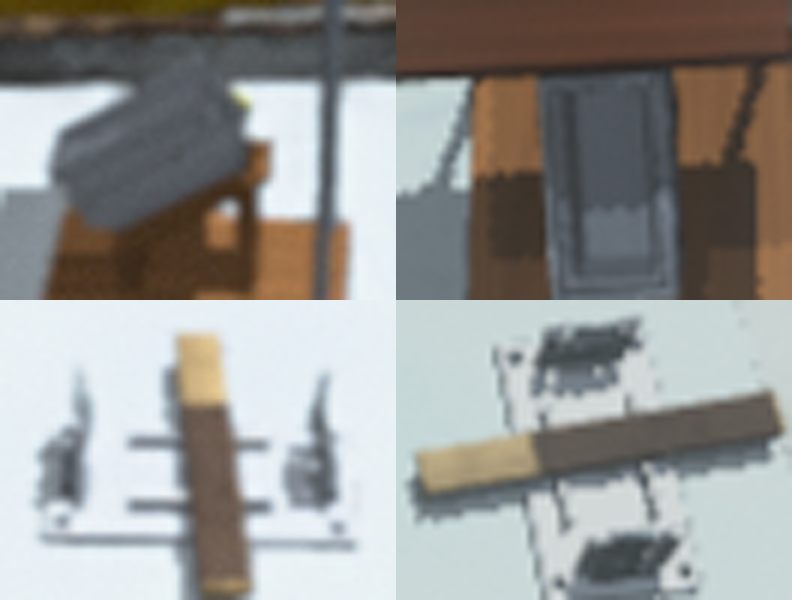

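The crop shows the pans' long side leaning with the cradle. The pan mouth is about 22 px wide, centred at x≈201 in the top view. The holder's ribs and corner screws are visible, and the stick crosses the middle. Next I measure all of these.

```bash
python3 - <<'E'
from h import *
S=cv2.imread('pics/side0.png');T=cv2.imread('pics/top0.png')
DS=np.load('pics/side0.npy');DT=np.load('pics/top0.npy');PS=cloud('side',DS);PT=cloud('top',DT)
# stick: brown mask, both views
for n,I,P,(u,v,w,h) in (('side',S,PS,(255,260,30,55)),('top',T,PT,(300,185,70,30))):
    hsv=cv2.cvtColor(I,cv2.COLOR_BGR2HSV);m=np.zeros(I.shape[:2],np.uint8)
    m[v:v+h,u:u+w]=((hsv[v:v+h,u:u+w,1]>60))*255
    c=max(cv2.findContours(m,0,2)[0],key=cv2.contourArea);r=cv2.minAreaRect(c);b=cv2.boxPoints(r)
    q=P[m>0];z=np.median(q[:,2]);W=np.array([ray(n,*x,.027) for x in b])
    print(n,'stick',r,'zmed',z,'centre',W.mean(0),'box\n',W)
# holder landmarks
tp=lambda x,y:(303+(x-396)/6-.42,177+(y-300)/6-.42); sp=lambda x,y:(234+x/6-.42,260+(y-300)/6-.42)
for a in [(515,357),(685,570),(560,582)]: print('top screw',ray('top',*tp(*a),.008))
for a in [(62,520),(337,527)]: print('side screw',ray('side',*sp(*a),.008))
print('near screw tri',tri(sp(62,520),tp(685,570)))
for a in [(543,405),(568,525),(628,395),(655,515)]: print('top rib end',ray('top',*tp(*a),.018))
for a in [(128,442),(270,442),(128,505),(270,505)]: print('side rib end',ray('side',*sp(*a),.018))
for n,P in(('side',PS),('top',PT)):
    q=P.reshape(-1,3);q=q[(abs(q[:,0]-.565)<.11)&(abs(q[:,1]+.215)<.06)&(q[:,2]>.03)&(q[:,2]<.075)]
    for nm,k in(('far',q[:,0]>.6),('near',q[:,0]<.53)): print(n,'clip',nm,k.sum(),q[k].mean(0),q[k].min(0),q[k].max(0))
# pan
q=PT[205:262,180:225].reshape(-1,3);c=T[205:262,180:225].reshape(-1,3).astype(int);g=(abs(c[:,0]-c[:,2])<30)&(q[:,2]>.07)&(q[:,2]<.2)
q=q[g];print('pan pts',len(q),q.min(0),q.max(0))
for v in range(210,262,3): print(v,T[v,185:216,:].sum(1)//3, ) if v in(228,246,252) else None
for v in range(216,260,4): print(v,PT[v,188:214:2,2].round(3))
# gripper profile
for n,P in(('side',PS),('top',PT)):
    q=P.reshape(-1,3)-[.168,.549,.231];q=q[(abs(q[:,:2])<.12).all(1)]
    for z in np.arange(-.03,.3,.02):
        k=q[abs(q[:,2]-z)<.01]
        if len(k)>3: print(n,'%.2f'%z,len(k),k[:,:2].min(0),k[:,:2].max(0))
E
```

```text
side stick ((268.75384521484375, 287.0308532714844), (42.916019439697266, 6.6978759765625), 82.87498474121094) zmed 0.025290117387298514 centre [ 0.5656 -0.2345  0.027 ] box
 [[ 0.5581 -0.1378  0.027 ]
 [ 0.5791 -0.1348  0.027 ]
 [ 0.5718 -0.3318  0.027 ]
 [ 0.5533 -0.3338  0.027 ]]
top stick ((316.36798095703125, 204.02398681640625), (5.903220176696777, 18.425201416015625), 79.69515228271484) zmed 0.025740171257817974 centre [ 0.5653 -0.1559  0.027 ] box
 [[ 0.5759 -0.1271  0.027 ]
 [ 0.5746 -0.187   0.027 ]
 [ 0.5547 -0.1846  0.027 ]
 [ 0.556  -0.1251  0.027 ]]
top screw [ 0.6293 -0.1979  0.008 ]
top screw [ 0.4909 -0.2514  0.008 ]
top screw [ 0.4984 -0.1845  0.008 ]
side screw [ 0.4922 -0.2538  0.008 ]
side screw [ 0.6238 -0.2683  0.008 ]
near screw tri (array([ 0.4919, -0.252 ,  0.0063]), array([0.0007]))
top rib end [ 0.5946 -0.2019  0.018 ]
top rib end [ 0.5252 -0.1951  0.018 ]
top rib end [ 0.5906 -0.2487  0.018 ]
top rib end [ 0.5209 -0.242   0.018 ]
side rib end [ 0.5277 -0.209   0.018 ]
side rib end [ 0.598  -0.2138  0.018 ]
side rib end [ 0.5237 -0.2571  0.018 ]
side rib e
[... 2023 characters left out ...]
.1196 -0.082 ] [0.0352 0.1143]
side 0.09 174 [-0.1198 -0.0797] [0.0332 0.1094]
side 0.11 172 [-0.1197 -0.0827] [0.0341 0.101 ]
side 0.13 156 [-0.12   -0.0477] [0.0391 0.1015]
side 0.15 177 [-0.1197 -0.046 ] [0.04   0.1007]
side 0.17 191 [-0.1186 -0.0493] [0.0403 0.0928]
side 0.19 174 [-0.1195 -0.0448] [0.0382 0.0933]
side 0.21 190 [-0.1193 -0.0437] [0.0398 0.0916]
side 0.23 197 [-0.1194 -0.0492] [0.0384 0.0933]
side 0.25 180 [-0.1181 -0.0459] [0.0362 0.091 ]
side 0.27 195 [-0.1199 -0.0437] [0.0376 0.0888]
side 0.29 192 [-0.12   -0.0475] [0.0373 0.0844]
top 0.13 5 [ 0.0327 -0.0172] [ 0.0367 -0.0072]
top 0.15 6 [ 0.033  -0.0167] [ 0.0338 -0.0148]
top 0.17 11 [ 0.0342 -0.015 ] [ 0.0372 -0.0036]
```

drive_tool:
  rows:
    - [-1,-1,0,0]
    - [-2,-2.1,0,0]
    - [-3.2,-3.3,0,0]
    - [-4.4,-4.6,0,0]
    - [-5.6,-5.9,0,0]
    - [-6.8,-7.1,0,0]
    - [-7.6,-7.9,0,0]
    - [-8,-8.3,0,0]
  grip: 50

```text
clock: 0.77
position: [0.2996, 0.2891, 0.2314]
ee_rot: [0.0, 0.149, 0.989, -0.001]
contact_force: [-0.1, 1.4, 0.2]
width: 0.0498
gripper_force: 0.0
```

drive_tool:
  rows:
    - [-1,-1,0,0]
    - [-2,-2.1,0,0]
    - [-3.2,-3.3,0,0]
    - [-4.4,-4.6,0,0]
    - [-5.6,-5.9,0,0]
    - [-6.8,-7.1,0,0]
    - [-7.6,-7.9,0,0]
    - [-8,-8.3,0,0]

```text
clock: 1.43
position: [0.4313, 0.032, 0.2314]
ee_rot: [0.001, 0.15, 0.989, -0.001]
contact_force: [0.0, -0.0, 0.7]
width: 0.0499
gripper_force: 0.0
```

drive_tool:
  rows:
    - [-1,-1,0,1]
    - [-2,-2.1,0,2]
    - [-3.2,-3.3,0,3]
    - [-4.4,-4.6,0,4]
    - [-5.6,-5.9,0,5]
    - [-6.8,-7.1,0,6]
    - [-7.6,-7.9,0,7]
    - [-8,-8.3,0,8]

```text
clock: 2.1
position: [0.5617, -0.2258, 0.2304]
ee_rot: [0.001, 0.541, 0.841, -0.001]
contact_force: [0.1, 0.4, 0.3]
width: 0.0501
gripper_force: 0.0
```

drive_tool:
  rows:
    - [0,0,0.6,1]
    - [0,0,1.2,2]
    - [0,0,1.8,3]
    - [0,0,2.4,4]
    - [0,0,3,4.9]
    - [0,0,3,4.9]
    - [0,0,3,4.9]
    - [0,0,3,4.9]

```text
clock: 2.77
position: [0.5603, -0.2211, 0.1571]
ee_rot: [0.0, 0.733, 0.68, 0.0]
contact_force: [1.0, -0.2, -0.2]
width: 0.0498
gripper_force: 0.0
```

```bash
cat >> h.py <<'E'
def to(x,y,z=None,yaw=None):
    """units of tool move from now to world target; yaw: world angle of closing axis, deg (mod 180)"""
    p,R=axes();d=np.array([x,y,p[2] if z is None else z])-p;a=np.degrees(np.arctan2(R[1,1],R[0,1]))
    t=0 if yaw is None else -((yaw-a+90)%180-90)/6
    print('at',p,'yaw',round(a,2),'force',get_state()['contact_force'],'w',get_state()['width'],'q6',get_state()['qpos'][5],'-> units',(R.T@d/.025).round(2),round(t,2))
E
python3 - <<'E'
from h import *
S=cv2.imread('pics/side0.png');DS=np.load('pics/side0.npy');DT=np.load('pics/top0.npy');PS=cloud('side',DS);PT=cloud('top',DT)
to(.562,-.223,.034,-4.4)
from scipy.optimize import least_squares
q=PS.reshape(-1,3)-[.168,.549,.231];q=q[(abs(q[:,0])<.06)&(abs(q[:,1])<.06)]
for z in(.06,.09,.13,.17,.21,.25,.29):
    k=q[abs(q[:,2]-z)<.015]
    if len(k)>8:
        r=least_squares(lambda a:np.hypot(k[:,0]-a[0],k[:,1]-a[1])-a[2],[0,0,.04],loss='soft_l1',f_scale=.002);print('wrist',z,r.x,len(k),k.min(0)[:2],k.max(0)[:2])
# shelf front edge, in top view
for u in(160,180,200,222): 
    col=PT[:,u]; vs=[v for v in range(190,235) if col[v,2]>.265]; print('shelf',u,vs[-1] if vs else None,PT[vs[-1]-1,u] if vs else None)
# rim points: edges in top view: front rim corners and side lines
q=PT[205:262,180:225].reshape(-1,3)
a=[q0 for q0 in q if q0[2]>.085 and q0[2]<.165];a=np.array(a)
n=np.array([-np.sin(np.radians(32)),0,np.cos(np.radians(32))])
h=a@n; print('pan-z pct',np.percentile(h,[50,80,90,95,98]))
# side view of pans: gray mask bounds
g=PS[170:215,225:270].reshape(-1,3);k=(g[:,2]>.06)&(g[:,2]<.17)&(g[:,1]>.15)&(g[:,1]<.27)
g=g[k];hh=g@n;xx=g@np.array([n[2],0,-n[0]]);print('side pan h',np.percentile(hh,[1,5,50,95,99]),'x',np.percentile(xx,[1,5,50,95,99]),'y',np.percentile(g[:,1],[5,50,95]))
E
```

```text
at [ 0.5603 -0.2211  0.1571] yaw -4.29 force [ 1.0018 -0.1741 -0.2008] w 0.04979184086755317 q6 -0.4164671015367573 -> units [-0.07  0.07  4.93] 0.02
wrist 0.06 [-1.6253  0.5094  1.7148] 69 [-0.0236 -0.0597] [0.0352 0.0591]
wrist 0.09 [-0.1323  0.0511  0.1599] 104 [-0.0301 -0.0597] [0.034 0.06 ]
wrist 0.13 [0.0018 0.0005 0.0374] 105 [-0.0324 -0.0477] [ 0.0391 -0.004 ]
wrist 0.17 [ 0.0028 -0.0006  0.0356] 144 [-0.0345 -0.0493] [0.0403 0.0113]
wrist 0.21 [ 0.0032 -0.0025  0.034 ] 136 [-0.0308 -0.0437] [0.0398 0.0009]
wrist 0.25 [ 0.0027 -0.0022  0.0333] 144 [-0.032  -0.0459] [ 0.0384 -0.0014]
wrist 0.29 [-0.001   0.0253  0.0577] 155 [-0.0594 -0.0475] [0.0373 0.0588]
shelf 160 218 [0.5205 0.2948 0.2888]
shelf 180 222 [0.6064 0.2787 0.0107]
shelf 200 216 [0.5048 0.1986 0.2894]
shelf 222 215 [0.4948 0.1456 0.2925]
pan-z pct [-0.1777 -0.1659 -0.1624 -0.1607 -0.1589]
side pan h [-0.2529 -0.2366 -0.188  -0.1652 -0.1616] x [0.4428 0.4498 0.5081 0.5535 0.5572] y [0.1755 0.1878 0.2437]
```

drive_tool:
  rows:
    - [0,0,0.7,0]
    - [0,0.05,1.5,0]
    - [0,0.07,2.4,0]
    - [0,0.07,3.3,0]
    - [0,0.07,4.1,0]
    - [0,0.07,4.6,0]
    - [0,0.07,4.9,0]
    - [0,0.07,4.9,0]

```text
clock: 3.43
position: [0.5614, -0.2208, 0.0334]
ee_rot: [-0.001, 0.733, 0.68, -0.0]
contact_force: [0.2, -0.1, 0.0]
width: 0.0502
gripper_force: 0.0
```

drive_tool:
  rows:
    - [0,0,0,0]
    - [0,0,0,0]
    - [0,0,0,0]
    - [0,0,0,0]
    - [0,0,0,0]
    - [0,0,0,0]
    - [0,0,0,0]
    - [0,0,0,0]
  grip: 10
  newtons: 40

```text
clock: 4.1
position: [0.5617, -0.221, 0.0342]
ee_rot: [0.0, 0.734, 0.679, 0.0]
contact_force: [0.4, -0.2, 0.8]
width: 0.0099
gripper_force: 0.0
```

```bash
python3 - <<'E'
from h import *
S,d=eyes.get_image('side');T,e=eyes.get_image('top');S=S[:,:,::-1];T=T[:,:,::-1]
cv2.imwrite('pics/m2.png',np.hstack([crop(S,227,240,80,80,5),crop(T,300,162,80,80,5)]))
E
```

```text
(no output)
```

View pics/m2.png

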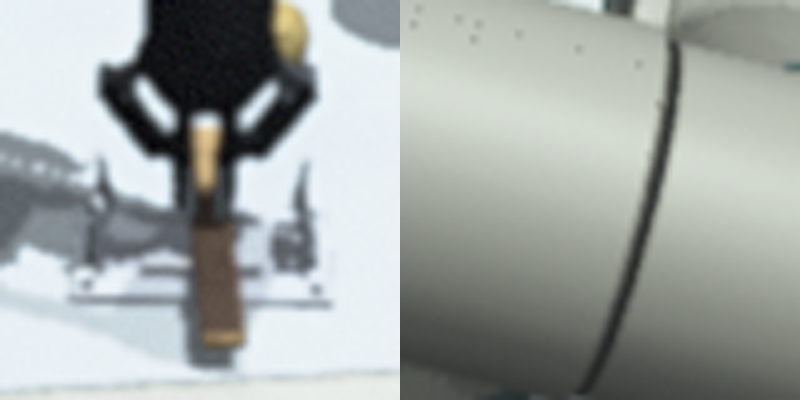

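The side view shows the stick still lying flat, with the fingers shut in the middle at about pixel (268,283). Only a sliver of stick shows between them. The arm hides the top view. I'll check the fingertip heights by depth.

```bash
python3 - <<'E'
from h import *
S,d=eyes.get_image('side');P=cloud('side',d)
for v in range(262,312,3):
    print(v,' '.join('%d:%.3f,%.3f,%.3f;%d'%(u,*P[v,u],S[v,u].sum()//3) for u in (263,266,268,271,274)))
s=get_state();print(s['width'],s['gripper_force'],s['position'])
E
```

```text
262 263:0.547,-0.238,0.114;22 266:0.556,-0.234,0.111;65 268:0.562,-0.234,0.111;105 271:0.569,-0.242,0.116;27 274:0.577,-0.244,0.117;89
265 263:0.547,-0.237,0.103;23 266:0.570,-0.124,0.021;175 268:0.575,-0.132,0.027;218 271:0.570,-0.238,0.103;87 274:0.578,-0.240,0.104;87
268 263:0.547,-0.238,0.093;22 266:0.568,-0.144,0.024;143 268:0.574,-0.142,0.022;180 271:0.570,-0.239,0.093;54 274:0.580,-0.234,0.089;26
271 263:0.548,-0.236,0.082;15 266:0.559,-0.217,0.067;128 268:0.572,-0.163,0.026;166 271:0.571,-0.233,0.078;26 274:0.579,-0.237,0.081;62
274 263:0.549,-0.230,0.066;35 266:0.557,-0.237,0.072;128 268:0.570,-0.177,0.026;168 271:0.572,-0.231,0.066;62 274:0.580,-0.233,0.067;172
277 263:0.549,-0.232,0.058;43 266:0.558,-0.231,0.056;85 268:0.568,-0.192,0.026;103 271:0.572,-0.232,0.056;65 274:0.581,-0.229,0.053;177
280 263:0.549,-0.229,0.044;52 266:0.561,-0.206,0.026;52 268:0.568,-0.200,0.021;35 271:0.572,-0.232,0.045;67 274:0.581,-0.231,0.044;203
283 263:0.553,-0.204,0.013;86 266:0.559,-0.221,0.027;42 268:0.566,-0.219,0.025;35 271:0.572,-0.239,0.040;59 274:0.585,-0.210,0.016;98
286 263:0.552,-
[... 562 characters left out ...]
:0.553,-0.287,0.025;82 268:0.558,-0.287,0.025;80 271:0.566,-0.289,0.026;81 274:0.575,-0.288,0.025;122
301 263:0.547,-0.267,-0.002;125 266:0.555,-0.268,-0.001;83 268:0.557,-0.300,0.025;81 271:0.565,-0.299,0.024;82 274:0.574,-0.301,0.025;98
304 263:0.545,-0.281,-0.001;177 266:0.553,-0.283,0.001;91 268:0.555,-0.314,0.027;78 271:0.564,-0.314,0.026;82 274:0.572,-0.316,0.028;95
307 263:0.544,-0.296,0.001;191 266:0.552,-0.294,-0.001;94 268:0.554,-0.323,0.024;111 271:0.563,-0.323,0.023;125 274:0.571,-0.324,0.024;128
310 263:0.542,-0.308,0.001;195 266:0.551,-0.308,0.000;98 268:0.556,-0.308,0.000;92 271:0.565,-0.310,0.001;92 274:0.573,-0.313,0.003;182
0.010266627533975576 0.0 [ 0.5616 -0.221   0.034 ]
```

drive_tool:
  rows:
    - [0,0,0,0]
    - [0,0,0,0]
    - [0,0,0,0]
    - [0,0,0,0]
    - [0,0,0,0]
    - [0,0,0,0]
    - [0,0,0,0]
    - [0,0,0,0]
  grip: 50

```text
clock: 4.92
position: [0.5617, -0.221, 0.0341]
ee_rot: [0.0, 0.734, 0.679, 0.0]
contact_force: [-0.3, 0.2, -0.2]
width: 0.05
gripper_force: 0.0
```

```bash
python3 - <<'E'
from h import *
S,d=eyes.get_image('side');P=cloud('side',d)
print(get_state()['width'],get_state()['position'])
m=(P[...,1]<-.2)&(P[...,1]>-.27)&(P[...,2]>.0285)&(P[...,2]<.14)&(abs(P[...,0]-.562)<.06)
for u in range(248,292):
    v=np.where(m[240:300,u])[0]
    if len(v): vv=v.max()+240; print(u,vv,P[vv,u],S[vv,u].sum()//3, '|next',P[vv+1,u])
E
```

```text
0.049797897608906405 [ 0.5617 -0.221   0.0341]
248 281 [ 0.5056 -0.228   0.0421] 111 |next [ 0.5072 -0.2082  0.0231]
249 281 [ 0.5083 -0.2307  0.0441] 97 |next [ 0.5119 -0.1864  0.006 ]
250 270 [ 0.5106 -0.2344  0.0857] 133 |next [ 0.5196 -0.1244  0.0006]
251 270 [ 0.5137 -0.2311  0.0832] 137 |next [ 0.5229 -0.1224 -0.001 ]
252 270 [ 0.5171 -0.2261  0.0793] 137 |next [ 0.5254 -0.1299  0.0044]
253 270 [ 0.5195 -0.2306  0.0825] 108 |next [ 0.5294 -0.1199 -0.0032]
254 271 [ 0.5227 -0.2284  0.0772] 140 |next [ 0.5317 -0.1307  0.0008]
255 280 [ 0.5256 -0.2327  0.0483] 89 |next [ 0.5302 -0.1843  0.0072]
256 280 [ 0.5286 -0.2313  0.047 ] 66 |next [ 0.5331 -0.1863  0.0085]
257 282 [ 0.5317 -0.231   0.0394] 89 |next [ 0.5347 -0.2013  0.0126]
258 282 [ 0.5344 -0.2328  0.0407] 83 |next [ 0.5379 -0.1998  0.0113]
259 282 [ 0.5374 -0.2325  0.0402] 93 |next [ 0.5405 -0.2038  0.0142]
260 268 [ 0.539  -0.2357  0.0923] 170 |next [ 0.5518 -0.1177  0.0018]
261 266 [ 0.5417 -0.2363  0.0995] 152 |next [ 0.5565 -0.1019 -0.0022]
262 265 [ 0.5441 -0.2394  0.105 ] 170 |next [ 0.5596 -0.1023  0.0019]
263 263 [
[... 1172 characters left out ...]
]
280 280 [ 0.5988 -0.2327  0.0444] 190 |next [ 0.6077 -0.1785 -0.0015]
281 277 [ 0.601  -0.2341  0.0561] 189 |next [ 0.6127 -0.1639 -0.0014]
282 271 [ 0.6039 -0.2292  0.0737] 169 |next [ 0.6193 -0.1371  0.0012]
283 270 [ 0.6056 -0.2358  0.082 ] 118 |next [ 0.6234 -0.1311  0.0003]
284 270 [ 0.609  -0.2328  0.0796] 125 |next [ 0.6268 -0.13   -0.0006]
285 270 [ 0.6105 -0.2413  0.0858] 116 |next [ 0.6302 -0.1287 -0.0018]
286 282 [ 0.6142 -0.2469  0.0473] 144 |next [ 0.6202 -0.2145  0.0182]
287 289 [ 0.6162 -0.2584  0.031 ] 97 |next [ 0.6163 -0.2585  0.0275]
288 289 [ 0.6196 -0.256   0.0289] 100 |next [ 0.6192 -0.259   0.0277]
289 286 [ 0.6216 -0.2582  0.0413] 154 |next [ 0.6281 -0.2243  0.0106]
```

The fingertips actually sit near z≈0.038, not 0.012, so I'll go about 19 mm lower and watch the force.

drive_tool:
  rows:
    - [0,0,0.1,0]
    - [0,0,0.2,0]
    - [0,0,0.3,0]
    - [0,0,0.4,0]
    - [0,0,0.5,0]
    - [0,0,0.6,0]
    - [0,0,0.7,0]
    - [0,0,0.75,0]

```text
clock: 5.63
position: [0.5614, -0.2209, 0.0148]
ee_rot: [-0.0, 0.734, 0.679, -0.0]
contact_force: [0.5, -0.3, -0.9]
width: 0.05
gripper_force: 0.0
```

drive_tool:
  rows:
    - [0,0,0,0]
    - [0,0,0,0]
    - [0,0,0,0]
    - [0,0,0,0]
    - [0,0,0,0]
    - [0,0,0,0]
    - [0,0,0,0]
    - [0,0,0,0]
  grip: 15

```text
clock: 6.3
position: [0.5618, -0.2211, 0.0155]
ee_rot: [0.0, 0.734, 0.679, 0.0]
contact_force: [0.7, 0.6, 2.3]
width: 0.0244
gripper_force: 39.3
```

drive_tool:
  rows:
    - [0,0,-0.3,0]
    - [0,0,-0.8,0]
    - [0,0,-1.5,0]
    - [0,0,-2.3,0]
    - [0,0,-3,0]
    - [0,0,-3.6,0]
    - [0,0,-4,0]
    - [0,0,-4,0]

```text
clock: 6.97
position: [0.5629, -0.2216, 0.1179]
ee_rot: [0.002, 0.734, 0.679, 0.001]
contact_force: [0.6, -0.1, -0.7]
width: 0.0246
gripper_force: 39.2
```

```bash
python3 - <<'E'
from h import *
to(.36,-.10,None,-4.4)
S,d=eyes.get_image('side');P=cloud('side',d)
k=(P[...,2]>.07)&(P[...,2]<.2)&(P[...,1]<-.25)&(P[...,1]>-.35)&(abs(P[...,0]-.56)<.04)
print('front part of stick',k.sum(),P[k].mean(0),P[k].min(0),P[k].max(0))
T=cv2.imread('pics/top0.png');PT=cloud('top',np.load('pics/top0.npy'))
for n,c in (('stick',(.36,-.10)),('pan',(.42,.06))):
    k=(abs(PT[...,0]-c[0])<.06)&(abs(PT[...,1]-c[1])<.12);print(n,k.sum(),PT[k][:,2].min(),PT[k][:,2].max())
E
```

```text
at [ 0.5629 -0.2216  0.1179] yaw -4.4 force [ 0.6299 -0.0578 -0.6547] w 0.024648542219187615 q6 -0.4133075554878613 -> units [ 4.23 -8.46 -0.04] -0.0
front part of stick 182 [ 0.5597 -0.294   0.1274] [ 0.5456 -0.3298  0.1207] [ 0.5746 -0.251   0.1326]
stick 3291 -0.7525564324395249 0.013064173712482804
pan 3050 -0.009371196327687974 0.01700763510460736
```

drive_tool:
  rows:
    - [0.4,-0.5,0,0]
    - [1,-1.3,0,0]
    - [1.8,-2.3,0,0]
    - [2.7,-3.4,0,0]
    - [3.5,-4.5,0,0]
    - [4.2,-5.4,0,0]
    - [4.7,-6,0,0]
    - [4.8,-6.1,0,0]

```text
clock: 7.68
position: [0.4137, -0.0866, 0.1139]
ee_rot: [-0.003, 0.733, 0.68, -0.001]
contact_force: [-0.9, 0.8, -1.2]
width: 0.0247
gripper_force: 39.3
```

drive_tool:
  rows:
    - [0,0,0.5,0]
    - [0,0,1.2,0]
    - [0,0,2,0]
    - [0,0,2.8,0]
    - [0,0,3.5,0]
    - [0,0,4,0]
    - [0,0,4.3,0]
    - [0,0,4.5,0]

```text
clock: 8.35
position: [0.4187, -0.0898, 0.0015]
ee_rot: [-0.001, 0.734, 0.679, -0.0]
contact_force: [0.7, -0.1, -0.5]
width: 0.0242
gripper_force: 39.3
```

drive_tool:
  rows:
    - [0,0,0.03,0]
    - [0,0,0.06,0]
    - [0,0,0.09,0]
    - [0,0,0.12,0]
    - [0,0,0.15,0]
    - [0,0,0.18,0]
    - [0,0,0.2,0]
    - [0,0,0.2,0]

```text
clock: 9.02
position: [0.4195, -0.0899, 0.0003]
ee_rot: [0.001, 0.734, 0.68, 0.001]
contact_force: [-4.2, 0.8, 22.8]
width: 0.0245
gripper_force: 52.0
```

drive_tool:
  rows:
    - [0,0,-0.1,0]
    - [0,0,-0.1,0]
    - [0,0,-0.1,0]
    - [0,0,-0.1,0]
    - [0,0,-0.1,0]
    - [0,0,-0.1,0]
    - [0,0,-0.1,0]
    - [0,0,-0.1,0]
  grip: 50

```text
clock: 9.68
position: [0.4187, -0.0896, 0.0001]
ee_rot: [-0.0, 0.734, 0.679, -0.0]
contact_force: [0.4, -0.1, 0.3]
width: 0.0503
gripper_force: 0.0
```

drive_tool:
  rows:
    - [0,0,-0.4,0]
    - [0,0,-1,0]
    - [0,0,-2,0]
    - [0,0,-3.2,0]
    - [0,0,-4.4,0]
    - [0,0,-5.6,0]
    - [0,0,-6.4,0]
    - [0,0,-7,0]

```text
clock: 10.35
position: [0.4196, -0.0899, 0.1776]
ee_rot: [0.002, 0.734, 0.679, 0.001]
contact_force: [0.6, -0.4, -0.9]
width: 0.0497
gripper_force: 0.0
```

```bash
python3 - <<'E'
from h import *
S,d=eyes.get_image('side');T,e=eyes.get_image('top')
np.save('pics/s2.npy',d);np.save('pics/t2.npy',e)
S=S[:,:,::-1].copy();T=T[:,:,::-1].copy();cv2.imwrite('pics/s2.png',S);cv2.imwrite('pics/t2.png',T)
a=np.hstack([crop(S,220,170,66,50,6),crop(T,165,205,66,50,6)])
b=np.hstack([crop(S,214,225,99,75,4),crop(T,270,170,99,75,4)])
cv2.imwrite('pics/m3.png',np.vstack([a,b]))
E
```

```text
(no output)
```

View pics/m3.png

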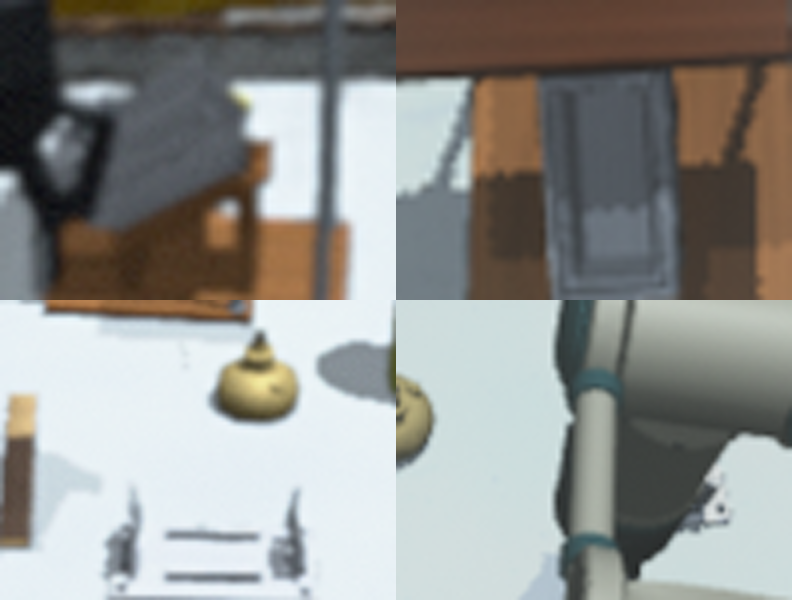

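The stick now lies flat on the bench at side pixel ≈(219,343/4…), clear of the holder. The pan stack is unchanged, with its front rim near top pixel row 254. Next I compute the pan's edges.

```bash
python3 - <<'E'
from h import *
T=cv2.imread('pics/top0.png');S=cv2.imread('pics/side0.png')
sat=cv2.cvtColor(T,cv2.COLOR_BGR2HSV)[...,1].astype(float)
def cross(a,thr):
    i=np.where((a[:-1]-thr)*(a[1:]-thr)<0)[0];return [round(float(k+(a[k]-thr)/(a[k]-a[k+1])),2) for k in i]
L=[];Rr=[]
for v in range(220,252,2):
    c=cross(sat[v,180:222],95);l=[180+x for x in c if x<15];r=[180+x for x in c if x>22]
    print(v,l,r)
    if l:L.append((l[-1],v))
    if r:Rr.append((r[0],v))
g=cv2.cvtColor(T,cv2.COLOR_BGR2GRAY).astype(int)
for u in(194,198,202,206,210): print('front col',u,g[246:262,u],sat[246:262,u].astype(int))
gs=cv2.cvtColor(S,cv2.COLOR_BGR2GRAY).astype(int)
for v in range(184,210,2): print('side row',v,gs[v,224:240])
for u in(232,235,238,241,244,247): print('side col',u,gs[176:196,u])
E
```

```text
220 [187.65] [211.43]
222 [187.8] [211.78]
224 [188.02] [211.8]
226 [188.16] [211.79, 220.63]
228 [188.25] [211.65, 220.17000000000002]
230 [188.39] [211.82, 219.16]
232 [188.38] [212.17000000000002, 215.82999999999998, 216.43, 218.61]
234 [181.34, 182.58, 184.23] []
236 [] []
238 [] []
240 [] []
242 [] []
244 [] []
246 [] []
248 [180.75, 185.89, 188.8, 189.01] []
250 [183.5, 184.5, 189.05] []
front col 194 [ 77  78  83  84  90 105 106  87 102  95  71  71  71  71  71  69] [36 36 34 36 39 40 39 38 37 15 72 99 96 96 96 95]
front col 198 [109 103  94  91  90 101 100  86 101  87  57  57  58  56  56  57] [40 40 37 36 36 37 37 38 39 17 61 68 71 69 65 64]
front col 202 [109 103  93  91  88 101 101  95 106  85  56  58  57  58  58  58] [40 36 35 36 37 37 39 37 37 12 72 67 68 67 70 67]
front col 206 [108 100  91  90  91 103  98 106 113  83  59  59  60  60  60  60] [39 39 38 39 38 38 38 39 30  9 75 71 74 74 70 74]
front col 210 [110 107 110 111 107 104 102 114 107  75  58  58  58  58  59  64] [38 39 38 39 37 36 39 40 16 38 67 63 67 67 62 76]
side row 184 [133 133 133 139 143 146 153 159 163 167
[... 807 characters left out ...]
 89  88]
side row 206 [138 140 143 143 138 131 106  85  80  81  85  87  88  90  86  87]
side row 208 [139 139 142 140 134 117  93  80  78  80  80  83  84  81  76  69]
side col 232 [ 60  72  78  82  88  76  67  95 163 220 231 234 236 220 162 106  90 104
 113 113]
side col 235 [ 60  71  77  83  77  63  60 114 189 230 237 232 195 133  92  89  95 109
 108 100]
side col 238 [ 62  70  73  75  78  73  69 112 184 220 202 152 105  87  93 103 110 104
  92  86]
side col 241 [ 61  66  70  75  77  76  72  87 122 139 115  92  89  92  96  98  92  88
  87  88]
side col 244 [58 67 75 79 83 79 79 84 89 88 89 91 93 98 95 90 90 88 86 91]
side col 247 [76 81 78 85 84 86 91 92 92 91 91 96 94 94 87 86 86 89 91 88]
```

```bash
python3 - <<'E'
from h import *
a,ra=tri((227.6,199.6),(212.0,254.6));b,rb=tri((229.3,191.4),(189.1,255.6))
print('F-',a,ra,'F+',b,rb,'dist',np.linalg.norm(a-b))
zf=(a[2]+b[2])/2
for z in(.09,.0985): print('ray at z',z,ray('top',212.0,254.6,z),ray('top',189.1,255.6,z))
# side lines of rim from top rows 222-230, on rim plane
for psi in(-6,-8,-10,-12):
    p=np.radians(psi);n=np.array([-.5299*np.cos(p),-.5299*np.sin(p),.848])
    c=eyes.camera_info('top');o=-c['R'].T@c['t']
    def hit(u,v,X0):
        r=c['R'].T@np.array([(u-c['cx'])/c['fx'],(v-c['cy'])/c['fy'],1]);return o+r*(n@(X0-o))/(n@r)
    F=(a+b)/2;F[2]=.0985 if 0 else zf
    l1,l2,r1,r2=[hit(u,v,F) for u,v in((187.65,220),(189.1,254.5),(211.5,220),(212.0,253.5))]
    f=lambda q:np.degrees(np.arctan2(q[1],q[0]))
    print(psi,'left dir',f(l1-l2),'right dir',f(r1-r2),'width',np.linalg.norm(l1-r1),np.linalg.norm(l2-r2),l2,r2)
# cradle base / shelf edges for yaw
T=cv2.imread('pics/top0.png');P=cloud('top',np.load('pics/top0.npy'))
e=[]
for u in list(range(158,190,2))+list(range(212,230,2)):
    z=P[195:235,u,2];k=np.where((z[:-1]>.265)&(z[1:]<.2))[0]
    if len(k): e.append(ray('top',u,195+k[-1]+.5,.28))
e=np.array(e);pf=np.polyfit(e[:,1],e[:,0],1);print('shelf edge x=',pf,'yaw',-np.degrees(np.arctan(pf[0])),e[0],e[-1],'x at y=.216',np.polyval(pf,.216))
E
```

```text
F- [0.4588 0.1957 0.0867] [0.0027] F+ [0.4684 0.2599 0.0878] [0.0011] dist 0.06498040406882408
ray at z 0.09 [0.456  0.1953 0.09  ] [0.4669 0.2596 0.09  ]
ray at z 0.0985 [0.4536 0.1949 0.0985] [0.4645 0.2588 0.0985]
-6 left dir -10.94798680405317 right dir -12.131442973349019 width 0.06697050916554322 0.06521701248477509 [0.4703 0.2592 0.0894] [0.4599 0.1948 0.0871]
-8 left dir -10.959107355153245 right dir -12.14083000291295 width 0.06706026191061416 0.06532472973228547 [0.4705 0.2592 0.0888] [0.4598 0.1948 0.0878]
-10 left dir -10.964644593618036 right dir -12.146590916680893 width 0.06717795245827189 0.06545755237103337 [0.4706 0.2593 0.0882] [0.4596 0.1948 0.0884]
-12 left dir -10.964544361963803 right dir -12.148698775588924 width 0.06732383276206966 0.06561557789410911 [0.4708 0.2593 0.0876] [0.4594 0.1947 0.089 ]
shelf edge x= [0.1319 0.4765] yaw -7.515580024242382 [0.5212 0.3015 0.28  ] [0.4951 0.1313 0.28  ] x at y=.216 0.504965240337172
```

```bash
python3 - <<'E'
from h import *
p,t=[np.load(f'pics/{k}.npy') for k in('top0','t2')]
P=(cloud('top',p)+cloud('top',t))/2
c=eyes.camera_info('top');o=-c['R'].T@c['t']
def hit(u,v,n,h):
    r=c['R'].T@np.array([(u-c['cx'])/c['fx'],(v-c['cy'])/c['fy'],1]);return o+r*(h-n@o)/(n@r)
q=P[222:245,197:206].reshape(-1,3);m=np.median(q,0)
w=np.linalg.svd(q-q.mean(0))[2][2];w*=np.sign(w[2]);print('floor',q.mean(0),'free normal',w,'tilt',np.degrees(np.arccos(w[2])),'rms',((q-q.mean(0))@w).std())
for psi in(-7.5,-10):
    s=np.radians(psi);n=np.array([-.5299*np.cos(s),-.5299*np.sin(s),.848]);h=np.median(q@n)
    for lab,hh in(('floor',h),('rim',h+.0315)):
        if lab=='rim':
            F=hit(200.75,255.1,n,hh);B=hit(199.55,220,n,hh);d=B-F
            print(psi,'F',F,'line yaw',np.degrees(np.arctan2(d[1],d[0])),'len',np.linalg.norm(d),'w',np.linalg.norm(hit(189.4,246,n,hh)-hit(211.1,246,n,hh)))
            fx=(F[0]-(.4765+.1319*F[1]))*np.cos(s);print('  F before shelf edge',fx)
            for uv in((189.9,254),(211.7,254)): print(hit(*uv,n,hh))
print('bench z',np.median(P[230:260,245:330,2]), 'shelf top',np.median(P[180:205,180:200,2]))
E
```

```text
floor [0.5236 0.215  0.0977] free normal [-0.5237  0.098   0.8463] tilt 32.19344148187856 rms 0.0014770214395524118
-7.5 F [0.46   0.2266 0.0946] line yaw -11.172686221781733 len 0.10202997972883124 w 0.06116098793595522
  F before shelf edge -0.04595031408351181
[0.4688 0.2559 0.0977]
[0.4565 0.1956 0.095 ]
-10 F [0.4601 0.2266 0.0946] line yaw -11.179622630251304 len 0.1020540341663164 w 0.06129741802562621
  F before shelf edge -0.045626576290939365
[0.4691 0.256  0.0969]
[0.4563 0.1956 0.0956]
bench z 0.0017565895370187017 shelf top 0.29183878190055457
```

```bash
python3 - <<'E'
from h import *
to(.41,.236,.16,79.2)
E
```

```text
at [ 0.4205 -0.0903  0.1777] yaw -4.4 force [-0.5928 -0.8582 -0.3214] w 0.04997203991552567 q6 -0.2968370666032862 -> units [12.98 -1.43  0.68] -13.93
```

drive_tool:
  rows:
    - [0.8,-0.1,0,-1]
    - [2.2,-0.2,0,-2]
    - [3.8,-0.4,0.1,-3]
    - [5.4,-0.6,0.2,-4]
    - [7,-0.7,0.3,-5]
    - [8.6,-0.9,0.4,-6]
    - [10.2,-1.1,0.5,-7]
    - [11.5,-1.2,0.6,-8]
  grip: 75

```text
clock: 11.12
position: [0.4093, 0.2017, 0.1588]
ee_rot: [-0.001, 0.391, 0.92, -0.0]
contact_force: [1.0, 0.1, 0.3]
width: 0.0754
gripper_force: 0.0
```

drive_tool:
  rows:
    - [0,0,0,-1]
    - [0,0,0,-2]
    - [0,0,0,-3]
    - [0,0,0,-4]
    - [0,0,0,-5]
    - [0,0,0,-5.9]
    - [0,0,0,-5.9]
    - [0,0,0,-5.9]

```text
clock: 11.78
position: [0.4103, 0.1991, 0.1592]
ee_rot: [-0.001, 0.097, 0.995, -0.0]
contact_force: [0.2, -0.4, 0.4]
width: 0.0751
gripper_force: 0.0
```

```bash
python3 - <<'E'
from h import *
to(.429,.2326,.130,79.2)
p,R=axes()
S,d=eyes.get_image('side');P=cloud('side',d)
m=(abs(P[...,0]-p[0])<.02)&(abs(P[...,1]-p[1])<.08)&(P[...,2]>.12)&(P[...,2]<.3)
ys=P[m];print(m.sum(),ys.min(0),ys.max(0))
lo=[]
for u in np.where(m.any(0))[0]:
    v=np.where(m[:,u])[0].max();print(u,v,P[v,u],'next',P[v+1,u])
E
```

```text
at [0.4103 0.1991 0.1592] yaw 78.86 force [ 0.2414 -0.4269  0.4379] w 0.07511960612322628 q6 -1.0773881677601005 -> units [-0.48  1.46  1.16] -0.06
365 [0.3904 0.1221 0.1658] [0.43   0.2519 0.2998]
207 175 [0.3904 0.1355 0.216 ] next [ 0.3779  0.7096 -0.0551]
208 176 [0.3936 0.1354 0.2122] next [ 0.3824  0.7137 -0.0624]
209 185 [0.3957 0.1525 0.1696] next [ 0.3896  0.4896 -0.    ]
210 185 [0.399  0.1602 0.1658] next [ 0.3938  0.4957 -0.0032]
211 185 [0.4026 0.1531 0.1691] next [ 0.398   0.4996 -0.0052]
212 185 [0.4061 0.1498 0.1707] next [ 0.4024  0.4907 -0.0009]
213 185 [0.4095 0.157  0.1671] next [ 0.4066  0.498  -0.0046]
214 185 [0.413  0.1529 0.169 ] next [ 0.4109  0.4954 -0.0035]
215 175 [0.4172 0.2336 0.1698] next [ 0.4157  0.7153 -0.0587]
216 175 [0.4208 0.232  0.1705] next [ 0.4204  0.7229 -0.0624]
217 175 [0.4244 0.2333 0.1698] next [ 0.4251  0.7152 -0.0589]
218 175 [0.428  0.2275 0.1724] next [ 0.4299  0.719  -0.0608]
```

drive_tool:
  rows:
    - [-0.1,0.3,0.2,-0.06]
    - [-0.2,0.6,0.4,-0.06]
    - [-0.3,1,0.6,-0.06]
    - [-0.4,1.3,0.8,-0.06]
    - [-0.48,1.46,1,-0.06]
    - [-0.48,1.46,1.08,-0.06]
    - [-0.48,1.46,1.08,-0.06]
    - [-0.48,1.46,1.08,-0.06]

```text
clock: 12.5
position: [0.4294, 0.2327, 0.133]
ee_rot: [-0.0, 0.093, 0.996, -0.0]
contact_force: [0.2, -0.3, -0.6]
width: 0.0753
gripper_force: 0.0
```

drive_tool:
  rows:
    - [-0.15,0,0.25,0]
    - [-0.3,0,0.5,0]
    - [-0.5,0,0.8,0]
    - [-0.7,0,1.1,0]
    - [-0.8,0,1.3,0]
    - [-0.88,0,1.4,0]
    - [-0.88,0,1.4,0]
    - [-0.88,0,1.4,0]

```text
clock: 13.17
position: [0.4513, 0.2287, 0.0981]
ee_rot: [-0.0, 0.093, 0.996, -0.0]
contact_force: [0.3, 1.2, -0.1]
width: 0.075
gripper_force: 0.0
```

```bash
python3 - <<'E'
from h import *
to(.460,.2266,.081,79.2)
S,d=eyes.get_image('side');T,e=eyes.get_image('top');S=S[:,:,::-1];T=T[:,:,::-1]
cv2.imwrite('pics/m4.png',np.hstack([crop(S,205,150,66,66,6),crop(T,165,200,66,66,6)]))
E
```

```text
at [0.4513 0.2287 0.0981] yaw 79.34 force [ 0.3346  1.1928 -0.1299] w 0.07503906496378902 q6 -1.0535294301902907 -> units [-0.36 -0.02  0.68] 0.02
```

View pics/m4.png

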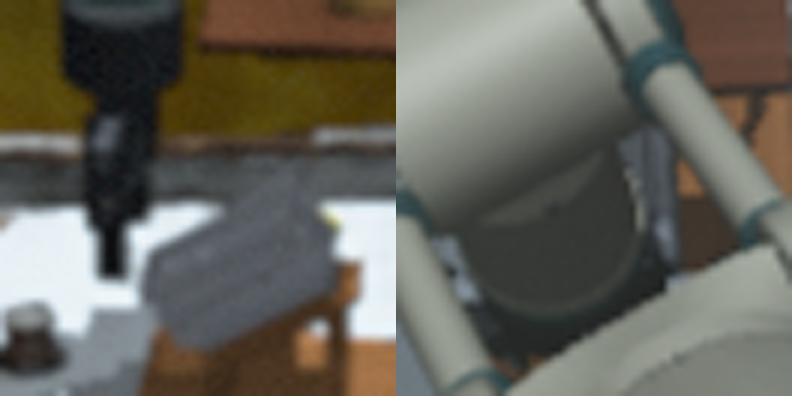

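In the side crop the near fingertip is at ≈(224,196) and the pan's front corner at ≈(229,196). The wrist clears the shelf edge. I'll go in a little deeper along the axis.

drive_tool:
  rows:
    - [-0.08,0,0.12,0]
    - [-0.18,0,0.25,0]
    - [-0.28,-0.02,0.38,0]
    - [-0.38,-0.02,0.5,0]
    - [-0.46,-0.02,0.6,0]
    - [-0.5,-0.02,0.66,0]
    - [-0.5,-0.02,0.66,0]
    - [-0.5,-0.02,0.66,0]

```text
clock: 13.93
position: [0.4635, 0.2259, 0.0817]
ee_rot: [-0.0, 0.093, 0.996, -0.0]
contact_force: [-0.6, -0.9, 0.6]
width: 0.0752
gripper_force: 0.0
```

drive_tool:
  rows:
    - [0,0,0,0]
    - [0,0,0,0]
    - [0,0,0,0]
    - [0,0,0,0]
    - [0,0,0,0]
    - [0,0,0,0]
    - [0,0,0,0]
    - [0,0,0,0]
  grip: 62
  newtons: 20

```text
clock: 14.6
position: [0.4636, 0.226, 0.0819]
ee_rot: [0.0, 0.093, 0.996, 0.0]
contact_force: [-0.9, -0.1, 0.1]
width: 0.0621
gripper_force: 0.0
```

```bash
python3 - <<'E'
from h import *
to(.4635,.2258,.0815,79.2)
S,d=eyes.get_image('side');T,e=eyes.get_image('top');S=S[:,:,::-1];P=cloud('side',d)
cv2.imwrite('pics/m5.png',crop(S,215,165,50,40,12))
p,R=axes()
for u in range(222,236): 
    v=[v for v in range(180,210) if P[v,u,1]<.185 and P[v,u,1]>.13]
    if v: print(u,max(v),P[max(v),u],'next',P[max(v)+1,u])
E
```

```text
at [0.4636 0.226  0.0819] yaw 79.35 force [-0.8585 -0.1048  0.0835] w 0.06211244956860527 q6 -1.0664360146275922 -> units [ 0.   -0.01  0.02] 0.03
222 180 [0.4413 0.1665 0.181 ] next [ 0.4485  0.7215 -0.089 ]
223 192 [0.4439 0.163  0.1355] next [ 0.4478  0.429  -0.0044]
224 192 [0.4475 0.1659 0.134 ] next [ 0.452   0.4261 -0.003 ]
225 200 [0.4509 0.1816 0.0934] next [ 0.4541  0.3496 -0.0002]
226 200 [0.4545 0.1802 0.094 ] next [0.4545 0.1856 0.0871]
227 200 [0.4581 0.1831 0.0924] next [0.4581 0.1853 0.0871]
228 200 [0.4617 0.1823 0.0927] next [0.4619 0.1886 0.0853]
229 201 [0.4653 0.1823 0.0885] next [ 0.47    0.3474 -0.0041]
230 198 [0.469  0.1805 0.1016] next [0.4692 0.1886 0.0933]
231 200 [0.4726 0.1837 0.0916] next [0.473 0.194 0.082]
232 201 [0.4762 0.1827 0.088 ] next [0.4764 0.1904 0.0797]
235 197 [0.4872 0.1839 0.1034] next [0.4877 0.1964 0.0927]
```

View pics/m5.png

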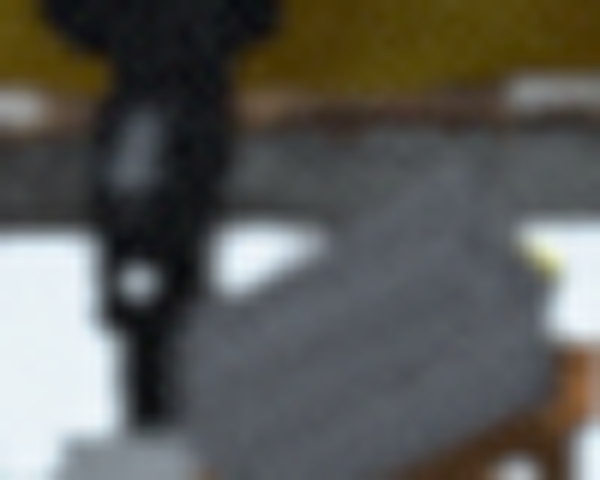

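Side crop: the near finger's right edge is at u≈230 and its tip at v≈200, overlapping the pan corner (u≈228) by about 6 mm. I'll move slightly deeper, then close.

drive_tool:
  rows:
    - [-0.02,0,0.04,0]
    - [-0.04,0,0.08,0]
    - [-0.06,0,0.12,0]
    - [-0.07,0,0.17,0]
    - [-0.07,0,0.17,0]
    - [-0.07,0,0.17,0]
    - [-0.07,0,0.17,0]
    - [-0.07,0,0.17,0]

```text
clock: 15.37
position: [0.4653, 0.2257, 0.0776]
ee_rot: [0.0, 0.093, 0.996, 0.0]
contact_force: [-0.3, -0.3, 0.4]
width: 0.062
gripper_force: 0.0
```

drive_tool:
  rows:
    - [0,0,0,0]
    - [0,0,0,0]
    - [0,0,0,0]
    - [0,0,0,0]
    - [0,0,0,0]
    - [0,0,0,0]
    - [0,0,0,0]
    - [0,0,0,0]
  grip: 50
  newtons: 20

```text
clock: 16.03
position: [0.4652, 0.2256, 0.0777]
ee_rot: [-0.0, 0.093, 0.996, -0.0]
contact_force: [-1.4, -1.6, 4.3]
width: 0.0593
gripper_force: 22.4
```

drive_tool:
  rows:
    - [0,0,0,0]
    - [0,0,0,0]
    - [0,0,0,0]
    - [0.02,0,-0.03,0]
    - [0.05,0,-0.08,0]
    - [0.1,0,-0.16,0]
    - [0.15,0,-0.24,0]
    - [0.21,0,-0.34,0]
  grip: 50
  newtons: 70

```text
clock: 16.7
position: [0.4595, 0.2266, 0.0858]
ee_rot: [-0.001, 0.093, 0.996, -0.0]
contact_force: [0.4, -0.5, -1.7]
width: 0.0584
gripper_force: 74.9
```

```bash
python3 - <<'E'
from h import *
s=get_state();print(s['position'],s['contact_force'],s['moment'],s['width'],s['gripper_force'])
S0=cv2.imread('pics/s2.png');S,d=eyes.get_image('side');S=S[:,:,::-1]
cv2.imwrite('pics/m6.png',np.hstack([crop(S0,215,160,50,50,8),crop(S,215,160,50,50,8)]))
E
```

```text
[0.4595 0.2266 0.0858] [ 0.4202 -0.5359 -1.7321] [-0.0199  0.0324  0.0685] 0.05835948230743874 74.89847737351738
```

View pics/m6.png

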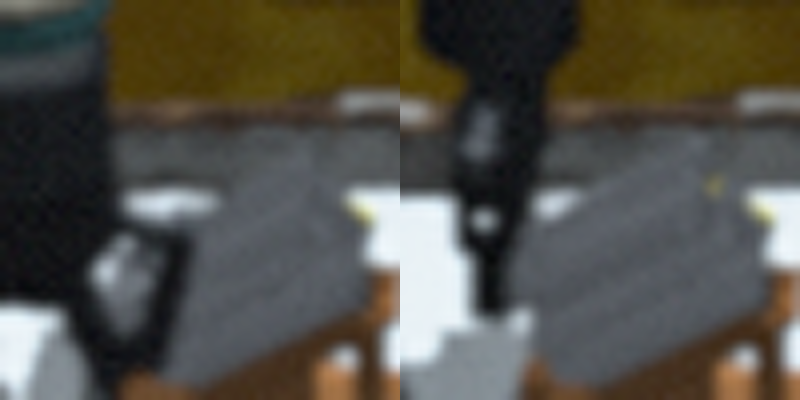

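The pan comes up alone: a yellow spot behind it now shows through the opened slit at ≈(254,183), and the load is about 1.7 N. I'll continue along the pan's z.

drive_tool:
  rows:
    - [0.08,0,-0.13,0]
    - [0.18,0,-0.29,0]
    - [0.3,0,-0.48,0]
    - [0.43,0,-0.69,0]
    - [0.56,0,-0.9,0]
    - [0.68,0,-1.09,0]
    - [0.79,0,-1.27,0]
    - [0.85,0,-1.36,0]

```text
clock: 17.42
position: [0.439, 0.2308, 0.121]
ee_rot: [0.0, 0.093, 0.996, 0.0]
contact_force: [0.2, -0.5, -1.2]
width: 0.0582
gripper_force: 75.0
```

drive_tool:
  rows:
    - [0.2,0,-0.2,0]
    - [0.5,0,-0.5,0]
    - [0.9,0,-0.8,0]
    - [1.3,0,-1.1,0]
    - [1.6,0,-1.4,0]
    - [1.8,0,-1.6,0]
    - [1.9,0,-1.7,0]
    - [1.9,0,-1.7,0]

```text
clock: 18.08
position: [0.3923, 0.2397, 0.1635]
ee_rot: [0.001, 0.092, 0.996, 0.0]
contact_force: [0.6, 0.4, -1.6]
width: 0.0585
gripper_force: 75.0
```

```bash
python3 - <<'E'
from h import *
s=get_state();print(s['clock'],s['position'],s['contact_force'],s['moment'],s['width'],s['gripper_force'])
S,d=eyes.get_image('side');S=S[:,:,::-1];T,e=eyes.get_image('top');T=T[:,:,::-1]
np.save('pics/s7.npy',d);np.save('pics/t7.npy',e)
cv2.imwrite('pics/m7.png',np.hstack([crop(S,180,135,90,90,4),crop(T,160,200,90,90,4)]))
P=cloud('top',e);q=P[222:245,197:206]
print('remaining pan floor?',np.median(q.reshape(-1,3),0))
E
```

```text
18.0833 [0.3923 0.2397 0.1635] [ 0.6449  0.4235 -1.608 ] [-0.0507  0.0754 -0.0255] 0.058528678699949585 75.03912114556442
remaining pan floor? [0.3781 0.1896 0.5524]
```

View pics/m7.png

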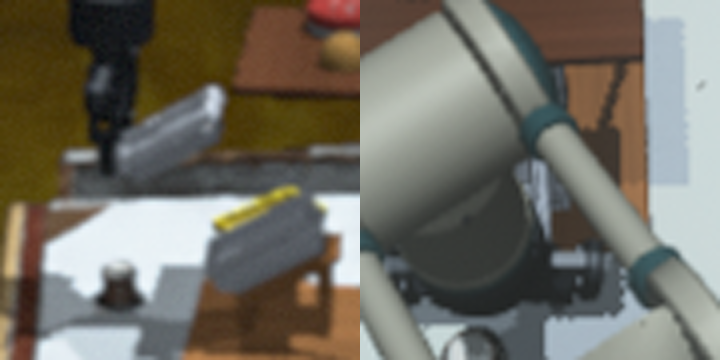

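The side view shows the top pan held alone at ≈(222,168), still tilted, with the other two pans still in the cradle at ≈(248,198). I'll carry it to a free spot on the bench, let it settle level there and regrasp it at mid-length.

```bash
python3 - <<'E'
from h import *
to(.41,.08,.05,83.7)
E
```

```text
at [0.3927 0.2394 0.1627] yaw 79.37 force [ 0.2214 -0.5557 -1.5309] w 0.05810282493865336 q6 -0.9890896675078635 -> units [-1.85 -6.14  4.51] -0.72
```

drive_tool:
  rows:
    - [0,-0.5,0,0]
    - [0,-1.3,0,-0.2]
    - [-0.2,-2.3,0,-0.4]
    - [-0.5,-3.4,0,-0.6]
    - [-0.9,-4.5,0.2,-0.7]
    - [-1.4,-5.5,0.5,-0.72]
    - [-1.8,-6,0.9,-0.72]
    - [-1.85,-6.14,1.2,-0.72]

```text
clock: 18.85
position: [0.4107, 0.0769, 0.1319]
ee_rot: [0.0, 0.057, 0.998, -0.001]
contact_force: [-0.0, 0.6, -1.3]
width: 0.0584
gripper_force: 75.2
```

drive_tool:
  rows:
    - [0,0,0.6,0]
    - [0,0,1.4,0]
    - [0,0,2.3,0]
    - [0,0,3.2,0]
    - [0,0,4,0]
    - [0,0,4.5,0]
    - [0,0,4.8,0]
    - [0,0,4.8,0]

```text
clock: 19.52
position: [0.4081, 0.0799, 0.0111]
ee_rot: [-0.002, 0.055, 0.998, -0.0]
contact_force: [-0.0, -0.8, -2.2]
width: 0.0582
gripper_force: 75.3
```

drive_tool:
  rows:
    - [0,0,0.04,0]
    - [0,0,0.08,0]
    - [0,0,0.12,0]
    - [0,0,0.16,0]
    - [0,0,0.18,0]
    - [0,0,0.2,0]
    - [0,0,0.2,0]
    - [0,0,0.2,0]

```text
clock: 20.18
position: [0.4097, 0.0799, 0.0077]
ee_rot: [0.0, 0.055, 0.998, 0.0]
contact_force: [0.7, -0.5, -1.0]
width: 0.0585
gripper_force: 75.3
```

drive_tool:
  rows:
    - [0,0,0.02,0]
    - [0,0,0.05,0]
    - [0,0,0.08,0]
    - [0,0,0.08,0]
    - [0,0,0.08,0]
    - [0,0,0.08,0]
    - [0,0,0.08,0]
    - [0,0,0.08,0]
  newtons: 20
  grip: 50

```text
clock: 20.85
position: [0.4096, 0.0799, 0.0056]
ee_rot: [0.0, 0.055, 0.998, 0.0]
contact_force: [0.2, -0.3, -0.6]
width: 0.0582
gripper_force: 75.3
```

drive_tool:
  rows:
    - [0,0,0,0]
    - [0,0,0,0]
    - [0,0,0,0]
    - [0,0,0,0]
    - [0,0,0,0]
    - [0,0,0,0]
    - [0,0,0,0]
    - [0,0,0,0]
  grip: 61

```text
clock: 21.52
position: [0.4096, 0.08, 0.0056]
ee_rot: [0.0, 0.055, 0.998, 0.0]
contact_force: [-0.3, -0.2, 0.9]
width: 0.0609
gripper_force: 0.0
```

drive_tool:
  rows:
    - [0,0,0,0]
    - [0,0,0,0]
    - [0,0,0,0]
    - [0,0,0,0]
    - [0,0,0,0]
    - [0,0,0,0]
    - [0,0,0,0]
    - [0,0,0,0]
  grip: 75

```text
clock: 22.18
position: [0.4096, 0.08, 0.0056]
ee_rot: [-0.0, 0.055, 0.998, 0.0]
contact_force: [-0.4, -1.2, -0.1]
width: 0.0748
gripper_force: 0.0
```

drive_tool:
  rows:
    - [0,0,-0.4,0]
    - [0,0,-1,0]
    - [0,0,-1.8,0]
    - [0,0,-2.8,0]
    - [0,0,-3.6,0]
    - [0,0,-4.2,0]
    - [0,0,-4.6,0]
    - [0,0,-4.6,0]

```text
clock: 22.85
position: [0.4113, 0.08, 0.1226]
ee_rot: [0.003, 0.055, 0.998, 0.0]
contact_force: [0.0, -0.8, -0.1]
width: 0.0749
gripper_force: 0.0
```

```bash
python3 - <<'E'
from h import *
s=get_state();print(s['clock'],s['position'])
S,d=eyes.get_image('side');S=S[:,:,::-1];T,e=eyes.get_image('top');T=T[:,:,::-1]
np.save('pics/s8.npy',d);np.save('pics/t8.npy',e);cv2.imwrite('pics/s8.png',S);cv2.imwrite('pics/t8.png',T)
cv2.imwrite('pics/m8.png',np.hstack([crop(S,190,170,100,140,4),crop(T,225,160,100,140,4)]))
E
```

```text
22.85 [0.4113 0.08   0.1226]
```

View pics/m8.png

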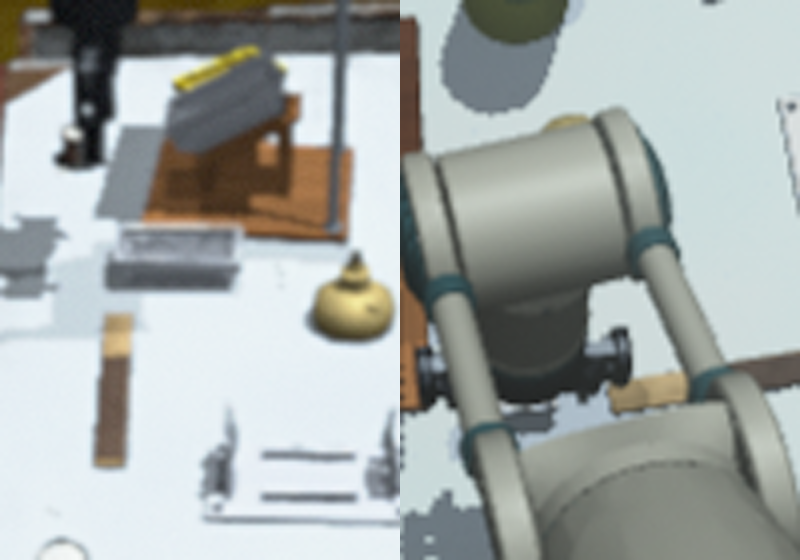

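The pan rests level and open side up on the bench at side px ≈(234,234), with both other pans still in the cradle. I'll clear the arm from the top view and measure pan and holder together.

drive_tool:
  rows:
    - [0.4,0.5,-0.4,0]
    - [1.2,1.5,-1,0]
    - [2.1,2.9,-1.8,0]
    - [3,4.3,-2.6,0]
    - [3.9,5.7,-3.3,0]
    - [4.8,7.1,-4,0]
    - [5.7,8.5,-4,0]
    - [6.3,9.3,-4,0]

```text
clock: 23.62
position: [0.2779, 0.3303, 0.2209]
ee_rot: [0.001, 0.055, 0.998, 0.001]
contact_force: [1.5, 0.4, -0.5]
width: 0.0751
gripper_force: 0.0
```

```bash
python3 - <<'E'
from h import *
s=get_state();print(s['clock'],s['position'])
S,d=eyes.get_image('side');T,e=eyes.get_image('top');S=S[:,:,::-1].copy();T=T[:,:,::-1].copy()
for k,a in(('s9',S),('t9',T)): cv2.imwrite(f'pics/{k}.png',a)
np.save('pics/s9.npy',d);np.save('pics/t9.npy',e)
cv2.imwrite('pics/m9.png',np.vstack([np.hstack([crop(S,210,220,66,50,6),crop(T,235,205,66,50,6)]),np.hstack([crop(S,234,260,66,50,6),crop(T,303,177,66,50,6)])]))
E
```

```text
23.6167 [0.2779 0.3303 0.2209]
```

View pics/m9.png

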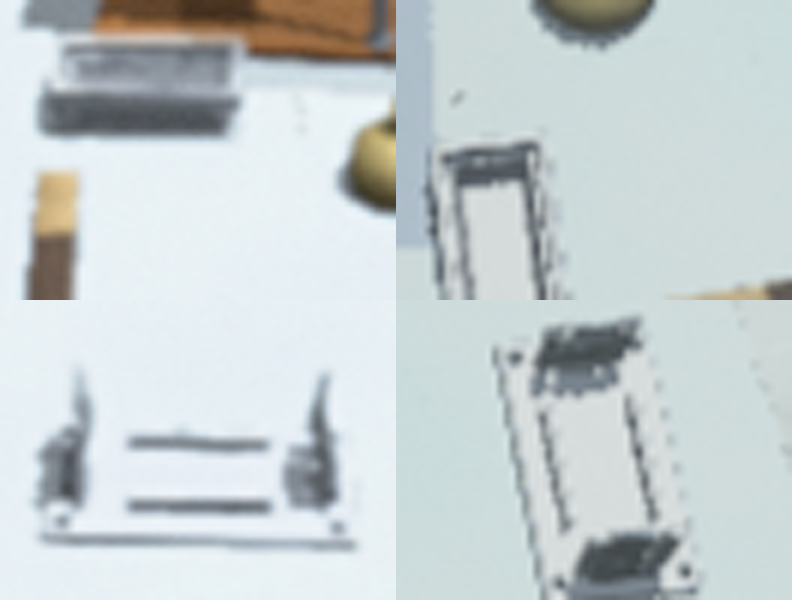

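Top crop: the pan is level at ≈(251,250), with the holder's ribs, screws and clip tops visible. Side crop: the flared clip tips are at ≈(247,272) and (288,272). From these I compute the pan and holder centres.

```bash
python3 - <<'E'
from h import *
S=cv2.imread('pics/s9.png');T=cv2.imread('pics/t9.png');P={'side':cloud('side',np.load('pics/s9.npy')),'top':cloud('top',np.load('pics/t9.npy'))}
for n in P:
    p=P[n];k=(abs(p[...,0]-.46)<.09)&(abs(p[...,1]-.08)<.06)&(p[...,2]>.026)&(p[...,2]<.045)
    q=p[k].astype(np.float32);r=cv2.minAreaRect(q[:,:2]);print(n,'pan',k.sum(),'rect',r,'z',np.percentile(q[:,2],[10,50,90]),'uv bbox',np.argwhere(k).min(0),np.argwhere(k).max(0))
    print('   pct x',np.percentile(q[:,0],[1,99]),'y',np.percentile(q[:,1],[1,99]))
G={'side':cv2.cvtColor(S,6).astype(float),'top':cv2.cvtColor(T,6).astype(float)}
def cen(n,u,v,r=2):
    u0,v0=int(round(u)),int(round(v));w=G[n][v0-r:v0+r+1,u0-r:u0+r+1];w=np.clip(np.percentile(w,70)-w,0,None);vv,uu=np.mgrid[-r:r+1,-r:r+1];return u0+(w*uu).sum()/w.sum(),v0+(w*vv).sum()/w.sum()
tp=lambda x,y:(303+(x-396)/6-.42,177+(y-300)/6-.42); sp=lambda x,y:(234+x/6-.42,260+(y-300)/6-.42)
ts=[ray('top',*cen('top',*tp(*a)),.008) for a in((515,357),(685,570),(560,582))];ss=[ray('side',*cen('side',*sp(*a)),.008) for a in((62,520),(337,527))]
print('top screws',np.array(ts),'centre',(ts[0]+ts[1])/2);print('side screws',np.array(ss),'tri near',tri(cen('side',*sp(62,520)),cen('top',*tp(685,570))))
d=ss[1]-ss[0];print('yaw side',np.degrees(np.arctan2(d[1],d[0])),np.linalg.norm(d)); d=ts[2]-ts[1];print('yaw top',np.degrees(np.arctan2(-d[0],d[1])),np.linalg.norm(d));d=ts[0]-ts[2];print('yaw top long',np.degrees(np.arctan2(d[1],d[0])),np.linalg.norm(d))
a,b=ray('side',*sp(80,372),.057),ray('side',*sp(325,375),.057);print('clip tips side',a,b,(a+b)/2,np.linalg.norm(a-b))
# ribs: darkest u per row (top), darkest v per column (side)
def rib(n,rng,win):
    out=[]
    for i in rng:
        a,b=win(i);s=G[n][i,a:b] if n=='top' else G[n][a:b,i];w=np.clip(np.median(s)-s-5,0,None)
        c=a+(w*np.arange(b-a)).sum()/max(w.sum(),1e-6);out.append((c,i) if n=='top' else (i,c))
    return np.array([ray(n,*o,.018) for o in out])
for nm,r in (('topL',rib('top',range(196,213),lambda v:(int(324.5+(v-195)*.2),int(332.5+(v-195)*.2)))),('topR',rib('top',range(196,211),lambda v:(int(338.5+(v-195)*.2),int(346.5+(v-195)*.2)))),('sideF',rib('side',range(257,277),lambda u:(280,287))),('sideN',rib('side',range(257,277),lambda u:(291,297)))):
    f=np.polyfit(r[:,0],r[:,1],1);print(nm,'yaw',np.degrees(np.arctan(f[0])),'y at .56',np.polyval(f,.56),'xr',r[:,0].min(),r[:,0].max())
print('lamp check etc', )
E
```

```text
Traceback (most recent call last):
cv2.error: OpenCV(4.12.0) /io/opencv/modules/imgproc/src/convhull.cpp:143: error: (-215:Assertion failed) total >= 0 && (depth == CV_32F || depth == CV_32S) in function 'convexHull'
```

```bash
cat > meas.py <<'E'
from h import *
def pan(n,d,cx=.46,cy=.08,z0=.026,z1=.045):
    p=cloud(n,d);k=(abs(p[...,0]-cx)<.09)&(abs(p[...,1]-cy)<.06)&(p[...,2]>z0)&(p[...,2]<z1)
    c=max(cv2.findContours(k.astype(np.uint8),0,2)[0],key=cv2.contourArea)[:,0]
    zm=np.median(p[k][:,2]);q=np.array([ray(n,*uv,.034)[:2] for uv in c],np.float32)
    print(n,'pan n',k.sum(),'rect',cv2.minAreaRect(q),'zmed',zm,'box uv',c.min(0),c.max(0))
E
python3 - <<'E'
from meas import *
S=cv2.imread('pics/s9.png');T=cv2.imread('pics/t9.png')
pan('side',np.load('pics/s9.npy'));pan('top',np.load('pics/t9.npy'))
G={'side':cv2.cvtColor(S,6).astype(float),'top':cv2.cvtColor(T,6).astype(float)}
def cen(n,u,v,r=2):
    u0,v0=int(round(u)),int(round(v));w=G[n][v0-r:v0+r+1,u0-r:u0+r+1];w=np.clip(np.percentile(w,70)-w,0,None);vv,uu=np.mgrid[-r:r+1,-r:r+1];return u0+(w*uu).sum()/w.sum(),v0+(w*vv).sum()/w.sum()
tp=lambda x,y:(303+(x-396)/6-.42,177+(y-300)/6-.42); sp=lambda x,y:(234+x/6-.42,260+(y-300)/6-.42)
ts=[ray('top',*cen('top',*tp(*a)),.008) for a in((515,357),(685,570),(560,582))];ss=[ray('side',*cen('side',*sp(*a)),.008) for a in((62,520),(337,527))]
print('top screws',np.array(ts),'centre',(ts[0]+ts[1])/2);print('side screws',np.array(ss),'tri near',tri(cen('side',*sp(62,520)),cen('top',*tp(685,570))))
d=ss[1]-ss[0];print('yaw side',np.degrees(np.arctan2(d[1],d[0])),np.linalg.norm(d)); d=ts[2]-ts[1];print('yaw top',np.degrees(np.arctan2(-d[0],d[1])),np.linalg.norm(d));d=ts[0]-ts[2];print('yaw top long',np.degrees(np.arctan2(d[1],d[0])),np.linalg.norm(d))
a,b=ray('side',*sp(80,372),.057),ray('side',*sp(325,375),.057);print('clip tips side',a,b,(a+b)/2,np.linalg.norm(a-b))
def rib(n,rng,win):
    out=[]
    for i in rng:
        a,b=win(i);s=G[n][i,a:b] if n=='top' else G[n][a:b,i];w=np.clip(np.median(s)-s-5,0,None)
        c=a+(w*np.arange(b-a)).sum()/max(w.sum(),1e-6);out.append((c,i) if n=='top' else (i,c))
    return np.array([ray(n,*o,.018) for o in out])
for nm,r in (('topL',rib('top',range(196,213),lambda v:(int(324.5+(v-195)*.2),int(332.5+(v-195)*.2)))),('topR',rib('top',range(196,211),lambda v:(int(338.5+(v-195)*.2),int(346.5+(v-195)*.2)))),('sideF',rib('side',range(257,277),lambda u:(280,287))),('sideN',rib('side',range(257,277),lambda u:(291,297)))):
    f=np.polyfit(r[:,0],r[:,1],1);print(nm,'yaw',np.degrees(np.arctan(f[0])),'y at .56',np.polyval(f,.56),'xr',r[:,0].min(),r[:,0].max())
E
```

```text
side pan n 162 rect ((0.4783321022987366, 0.060575321316719055), (0.07198155671358109, 0.10982228070497513), 86.32965850830078) zmed 0.030831369622170347 box uv [218 226] [250 237]
top pan n 195 rect ((0.4764813482761383, 0.07468493282794952), (0.059748027473688126, 0.11121415346860886), 84.47846221923828) zmed 0.033066404836581374 box uv [240 227] [263 263]
top screws [[ 0.6288 -0.1961  0.008 ]
 [ 0.4893 -0.2519  0.008 ]
 [ 0.4955 -0.1864  0.008 ]] centre [ 0.5591 -0.224   0.008 ]
side screws [[ 0.4932 -0.2533  0.008 ]
 [ 0.6235 -0.2693  0.008 ]] tri near (array([ 0.4915, -0.2523,  0.0066]), array([0.0025]))
yaw side -6.964987667358577 0.1313244008182777
yaw top -5.382827156848782 0.06577875329919965
yaw top long -4.1810975989624195 0.13367124695292232
clip tips side [ 0.5041 -0.2026  0.057 ] [ 0.6238 -0.2132  0.057 ] [ 0.564  -0.2079  0.057 ] 0.120174782176077
topL yaw -5.747818883991862 y at .56 -0.196611552393854 xr 0.5326628011957053 0.588200298269407
topR yaw -5.899386784557384 y at .56 -0.24445732528824068 xr 0.5294386954139426 0.578060172393428
sideF yaw -7.857104443931775 y at .56 -0.21248164823156915 xr 0.533928839394772 0.590000775755295
sideN yaw -5.1624372252996205 y at .56 -0.2605939321806283 xr 0.5296614151297453 0.5841947641647112
```

```bash
python3 - <<'E'
from h import *
to(.4765,.0747,.0165,84.1)
E
```

```text
at [0.2755 0.3327 0.2199] yaw 84.12 force [ 0.4719 -1.5718  0.2193] w 0.07484236698165211 q6 -0.7539727014890102 -> units [-9.08 -9.46  8.1 ] 0.0
```

drive_tool:
  rows:
    - [-0.3,-0.8,0,0]
    - [-1,-2,0,0]
    - [-2.1,-3.3,0,0]
    - [-3.3,-4.6,0,0]
    - [-4.5,-5.8,0,0]
    - [-5.7,-6.9,0,0]
    - [-6.8,-7.9,0,0]
    - [-7.6,-8.6,0,0]

```text
clock: 24.38
position: [0.4454, 0.0897, 0.2192]
ee_rot: [-0.001, 0.057, 0.998, -0.001]
contact_force: [0.7, 0.3, 0.1]
width: 0.0749
gripper_force: 0.0
```

drive_tool:
  rows:
    - [-0.4,-0.3,0.5,0]
    - [-0.8,-0.6,1.2,0]
    - [-1.2,-0.8,2,0]
    - [-1.5,-0.86,2.8,0]
    - [-1.5,-0.86,3.5,0]
    - [-1.5,-0.86,4,0]
    - [-1.5,-0.86,4.2,0]
    - [-1.5,-0.86,4.2,0]

```text
clock: 25.05
position: [0.4769, 0.0675, 0.1134]
ee_rot: [-0.003, 0.056, 0.998, -0.0]
contact_force: [-0.4, -0.2, 0.3]
width: 0.0748
gripper_force: 0.0
```

```bash
python3 - <<'E'
from h import *
to(.4765,.0747,.0165,84.1)
E
```

```text
at [0.4769 0.0675 0.1134] yaw 83.63 force [-0.3863 -0.224   0.3485] w 0.07482609927497955 q6 -1.4634048755428515 -> units [0.03 0.29 3.87] -0.08
```

drive_tool:
  rows:
    - [0,0.1,0.2,0]
    - [0,0.2,0.7,0]
    - [0,0.27,1.3,0]
    - [0,0.27,2,0]
    - [0,0.27,2.7,0]
    - [0,0.27,3.3,0]
    - [0,0.27,3.7,0]
    - [0,0.27,3.87,0]

```text
clock: 25.72
position: [0.4791, 0.0751, 0.0181]
ee_rot: [-0.0, 0.055, 0.998, -0.0]
contact_force: [0.3, 0.5, 0.4]
width: 0.0752
gripper_force: 0.0
```

drive_tool:
  rows:
    - [0,0,0,0]
    - [0,0,0,0]
    - [0,0,0,0]
    - [0,0,0,0]
    - [0,0,0,0]
    - [0,0,0,0]
    - [0,0,0,0]
    - [0,0,0,0]
  grip: 50
  newtons: 20

```text
clock: 26.38
position: [0.4797, 0.075, 0.0191]
ee_rot: [0.0, 0.055, 0.998, 0.0]
contact_force: [-0.5, -0.4, -0.1]
width: 0.0593
gripper_force: 23.1
```

drive_tool:
  rows:
    - [0,0,0,0]
    - [0,0,0,0]
    - [0,0,-0.3,0]
    - [0,0,-0.8,0]
    - [0,0,-1.6,0]
    - [0,0,-2.4,0]
    - [0,0,-3,0]
    - [0,0,-3.2,0]
  newtons: 60
  grip: 50

```text
clock: 27.05
position: [0.4811, 0.075, 0.1012]
ee_rot: [0.002, 0.055, 0.998, 0.0]
contact_force: [0.9, -0.1, -1.9]
width: 0.0583
gripper_force: 64.9
```

```bash
python3 - <<'E'
from h import *
to(.559,-.224,.1,84.1)
S,d=eyes.get_image('side');np.save('pics/s10.npy',d);cv2.imwrite('pics/s10.png',S[:,:,::-1])
P=cloud('side',d);k=(abs(P[...,0]-.476)<.075)&(abs(P[...,1]-.055)<.04)&(P[...,2]>.075)&(P[...,2]<.125)
print(k.sum(),np.percentile(P[k],[1,50,99],axis=0))
vs,us=np.where(k);print(us.min(),us.max(),vs.min(),vs.max())
for u in range(us.min(),us.max()+1,4): v=vs[us==u];print(u,v.min(),v.max())
E
```

```text
at [0.4811 0.075  0.1012] yaw 83.68 force [ 0.8649 -0.1449 -1.879 ] w 0.058306963122849186 q6 -1.4489039998931603 -> units [ -4.42 -11.54   0.06] -0.07
340 [[0.4243 0.0312 0.0817]
 [0.487  0.0512 0.1035]
 [0.533  0.0947 0.1214]]
218 250 206 220
218 212 216
222 212 220
226 209 220
230 212 220
234 214 220
238 208 220
242 207 220
246 209 220
250 206 217
```

drive_tool:
  rows:
    - [0,-0.6,-0.2,0]
    - [0,-1.8,-0.3,0]
    - [0,-3.2,-0.3,0]
    - [-0.2,-4.8,-0.3,0]
    - [-0.6,-6.4,-0.3,0]
    - [-1.2,-8,-0.3,0]
    - [-2,-9.5,-0.3,0]
    - [-3,-10.7,-0.3,0]

```text
clock: 27.77
position: [0.5226, -0.2012, 0.1051]
ee_rot: [-0.002, 0.056, 0.998, 0.001]
contact_force: [0.7, 0.6, -1.1]
width: 0.0582
gripper_force: 64.9
```

drive_tool:
  rows:
    - [-0.5,-0.3,0,-0.07]
    - [-1,-0.6,0,-0.07]
    - [-1.3,-0.8,0,-0.07]
    - [-1.5,-0.84,0,-0.07]
    - [-1.56,-0.84,0,-0.07]
    - [-1.56,-0.84,0,-0.07]
    - [-1.56,-0.84,0,-0.07]
    - [-1.56,-0.84,0,-0.07]

```text
clock: 28.43
position: [0.5603, -0.2233, 0.1064]
ee_rot: [-0.0, 0.051, 0.999, 0.0]
contact_force: [0.3, 0.1, -0.8]
width: 0.0583
gripper_force: 65.0
```

```bash
python3 - <<'E'
from h import *
to(.5627,-.2242,.075,84.1)
E
```

```text
at [ 0.5603 -0.2233  0.1064] yaw 84.15 force [ 0.3373  0.0507 -0.8342] w 0.05832018174130098 q6 -1.9633332656342344 -> units [-0.1  -0.03  1.25] 0.01
```

drive_tool:
  rows:
    - [-0.1,-0.03,0.1,0]
    - [-0.1,-0.03,0.2,0]
    - [-0.1,-0.03,0.3,0]
    - [-0.1,-0.03,0.4,0]
    - [-0.1,-0.03,0.5,0]
    - [-0.1,-0.03,0.5,0]
    - [-0.1,-0.03,0.5,0]
    - [-0.1,-0.03,0.5,0]

```text
clock: 29.1
position: [0.5635, -0.2254, 0.0938]
ee_rot: [0.0, 0.052, 0.999, 0.0]
contact_force: [0.3, 0.5, -2.0]
width: 0.0582
gripper_force: 65.0
```

```bash
python3 - <<'E'
from h import *
to(.5627,-.2242,.075,84.1)
S,d=eyes.get_image('side');cv2.imwrite('pics/s11.png',S[:,:,::-1]);np.save('pics/s11.npy',d);P=cloud('side',d)
g=cv2.cvtColor(S,cv2.COLOR_RGB2GRAY).astype(int)
k=(P[...,1]<-.17)&(P[...,1]>-.30)&(abs(P[...,0]-.56)<.1)&(P[...,2]>.03)&(P[...,2]<.125)
for v in range(250,292):
    u=np.where(k[v])[0]
    if len(u): print(v,u.min(),u.max(),P[v,u.min()].round(3),P[v,u.max()].round(3),len(u))
for v in(258,261,264): print(v,g[v,240:254],g[v,280:294])
c9=cv2.cvtColor(cv2.imread('pics/s9.png'),6).astype(int)
for v in(272,274,276,278,280): print('clip',v,c9[v,243:252],c9[v,283:292])
E
```

```text
at [ 0.5635 -0.2254  0.0938] yaw 84.09 force [ 0.2837  0.4893 -1.9821] w 0.058195638281278966 q6 -1.9629444058518486 -> units [0.04 0.04 0.75] -0.0
256 250 281 [ 0.513 -0.197  0.108] [ 0.604 -0.201  0.107] 22
257 249 286 [ 0.51  -0.195  0.103] [ 0.617 -0.208  0.108] 28
258 249 286 [ 0.51  -0.206  0.107] [ 0.616 -0.218  0.111] 28
259 249 286 [ 0.509 -0.209  0.106] [ 0.616 -0.218  0.107] 28
260 249 287 [ 0.509 -0.218  0.109] [ 0.618 -0.224  0.108] 30
261 249 287 [ 0.509 -0.219  0.106] [ 0.617 -0.228  0.107] 29
262 249 287 [ 0.508 -0.226  0.108] [ 0.617 -0.233  0.107] 28
263 249 287 [ 0.508 -0.233  0.109] [ 0.616 -0.238  0.107] 29
264 249 287 [ 0.507 -0.237  0.108] [ 0.615 -0.242  0.107] 32
265 249 287 [ 0.507 -0.245  0.111] [ 0.614 -0.25   0.109] 34
266 249 287 [ 0.507 -0.243  0.106] [ 0.614 -0.248  0.105] 39
267 249 287 [ 0.507 -0.246  0.105] [ 0.614 -0.254  0.105] 39
268 249 287 [ 0.506 -0.257  0.109] [ 0.613 -0.259  0.106] 39
269 249 287 [ 0.506 -0.251  0.102] [ 0.613 -0.261  0.104] 38
270 249 287 [ 0.506 -0.25   0.098] [ 0.613 -0.26   0.099] 39
271 246 288 [ 0.502 -0.199  0.056] [ 
[... 1192 characters left out ...]
78 220 228 236 238 239 239 238 238]
261 [240 239 239 238 239 239 240 239 228 181 142 127 132 136] [142 141 140 143 137 158 211 233 238 239 239 238 238 239]
264 [240 239 239 239 240 239 240 239 226 189 157 136 116 112] [144 144 138 136 142 155 207 237 240 238 237 238 237 238]
clip 272 [238 238 232 218 210 225 237 238 238] [237 237 237 230 211 205 224 236 238]
clip 274 [239 237 230 210 195 215 233 239 239] [236 237 234 215 174 191 230 239 238]
clip 276 [238 237 226 191 168 180 218 237 239] [237 239 228 187 157 202 235 240 238]
clip 278 [238 239 226 188 152 160 201 233 240] [238 234 201 138 136 202 237 239 239]
clip 280 [237 228 214 198 169 164 204 234 240] [237 225 179 117 113 176 231 241 240]
```

drive_tool:
  rows:
    - [0.04,0.04,0.2,0]
    - [0.04,0.04,0.4,0]
    - [0.04,0.04,0.6,0]
    - [0.04,0.04,0.8,0]
    - [0.04,0.04,1,0]
    - [0.04,0.04,1.2,0]
    - [0.04,0.04,1.35,0]
    - [0.04,0.04,1.35,0]

```text
clock: 29.82
position: [0.5619, -0.2239, 0.0589]
ee_rot: [-0.001, 0.052, 0.999, 0.0]
contact_force: [-0.0, 0.5, -2.0]
width: 0.0583
gripper_force: 65.0
```

```bash
python3 - <<'E'
from h import *
to(.5625,-.2242,.0271,84.1);s=get_state();print(s['clock'],s['contact_force'],s['moment'])
E
```

```text
at [ 0.5619 -0.2239  0.0589] yaw 84.1 force [-0.0014  0.5075 -2.0157] w 0.05825706442379003 q6 -1.962025411490406 -> units [-0.03 -0.01  1.27] -0.0
29.8167 [-0.0014  0.5075 -2.0157] [-0.0171  0.017   0.0028]
```

drive_tool:
  rows:
    - [0,0,0.08,0]
    - [0,0,0.16,0]
    - [0,0,0.24,0]
    - [0,0,0.32,0]
    - [0,0,0.4,0]
    - [0,0,0.48,0]
    - [0,0,0.56,0]
    - [0,0,0.64,0]

```text
clock: 30.48
position: [0.5632, -0.2246, 0.0447]
ee_rot: [0.001, 0.052, 0.999, -0.0]
contact_force: [-0.5, 0.5, 9.6]
width: 0.0585
gripper_force: 66.2
```

Vertical force is about 10 N with low side force, so the collar is in the clips. I'll keep pressing.

drive_tool:
  rows:
    - [0,0,0.08,0]
    - [0,0,0.16,0]
    - [0,0,0.24,0]
    - [0,0,0.32,0]
    - [0,0,0.38,0]
    - [0,0,0.44,0]
    - [0,0,0.5,0]
    - [0,0,0.5,0]

```text
clock: 31.15
position: [0.5624, -0.2242, 0.0311]
ee_rot: [-0.0, 0.051, 0.999, 0.0]
contact_force: [2.0, 0.1, -3.4]
width: 0.0584
gripper_force: 65.0
```

```bash
python3 - <<'E'
from h import *
to(.5625,-.2242,.0271,84.1);s=get_state();print(s['clock'],s['contact_force'],s['moment'],s['gripper_force'])
E
```

```text
at [ 0.5624 -0.2242  0.0311] yaw 84.1 force [ 2.0015  0.1008 -3.447 ] w 0.058354039707516944 q6 -1.962012645185091 -> units [-0.   -0.    0.16] -0.0
31.15 [ 2.0015  0.1008 -3.447 ] [-0.0538 -0.1505  0.0128] 64.95652556419373
```

drive_tool:
  rows:
    - [0,0,0.04,0]
    - [0,0,0.08,0]
    - [0,0,0.12,0]
    - [0,0,0.16,0]
    - [0,0,0.2,0]
    - [0,0,0.2,0]
    - [0,0,0.2,0]
    - [0,0,0.2,0]

```text
clock: 31.82
position: [0.5618, -0.2239, 0.0275]
ee_rot: [-0.001, 0.051, 0.999, 0.0]
contact_force: [-1.8, 0.7, 5.8]
width: 0.0585
gripper_force: 66.5
```

drive_tool:
  rows:
    - [0,0,0.04,0]
    - [0,0,0.08,0]
    - [0,0,0.12,0]
    - [0,0,0.12,0]
    - [0,0,0.12,0]
    - [0,0,0.12,0]
    - [0,0,0.12,0]
    - [0,0,0.12,0]

```text
clock: 32.48
position: [0.5619, -0.2239, 0.0275]
ee_rot: [-0.0, 0.051, 0.999, -0.0]
contact_force: [-7.3, 2.3, 23.8]
width: 0.0585
gripper_force: 68.4
```

```bash
python3 - <<'E'
from h import *
s=get_state();print(s['clock'],s['position'],s['contact_force'],s['moment'],s['gripper_force'])
S,d=eyes.get_image('side');P=cloud('side',d);g=cv2.cvtColor(S,cv2.COLOR_RGB2GRAY).astype(int);cv2.imwrite('pics/s12.png',S[:,:,::-1])
for v in range(270,290,2): print(v,g[v,242:256],g[v,279:293])
k=(abs(P[...,0]-.56)<.045)&(P[...,1]<-.235)&(P[...,1]>-.3)&(P[...,2]>.015)&(P[...,2]<.07)
for u in(252,255,258,276,279,282,284): 
  print(u,[(v,P[v,u].round(3).tolist()) for v in range(276,292,2)])
E
```

```text
32.4833 [ 0.5619 -0.2239  0.0275] [-7.3227  2.3003 23.7972] [ 0.6266  1.1656 -0.0563] 68.36551666259766
270 [240 240 239 233 225 225 236 240 239 238 237 238 238 238] [237 237 237 237 237 237 238 237 237 236 237 238 237 237]
272 [200 226 236 228 191 168 209 237 240 241 239 240 240 239] [236 237 238 237 237 237 237 231 214 204 226 236 237 238]
274 [141 149 173 194 178 142 147 179 185 183 180 181 178 174] [234 236 236 236 236 230 224 209 172 189 231 238 239 238]
276 [169 199 217 207 167 114  93 100  92  89  91  91  90  92] [153 153 159 170 192 214 212 174 153 200 234 240 239 239]
278 [128 137 142 149 142 105  86  99 114 121 118 113 110 110] [143 144 143 135 127 138 128 105 137 202 237 240 239 239]
280 [102 102 110 152 184 159 107  91 109 118 110 102 102 101] [145 149 159 151 127 118 113  96 112 178 232 241 239 239]
282 [123 120 102  98 114 120 107 105 113 113 104 103 106 105] [143 144 138 119 110 142 162 131 113 135 175 215 232 236]
284 [134 135 125 107 104 123 160 178 146 116 105 108 106 107] [138 121 102 106 132 173 196 146  99 127 176 222 235 235]
286 [137 130 104  87  96 132 176 208
[... 1250 characters left out ...]
6, -0.203, 0.029]), (280, [0.6, -0.208, 0.025]), (282, [0.599, -0.211, 0.02]), (284, [0.599, -0.213, 0.015]), (286, [0.593, -0.255, 0.04]), (288, [0.593, -0.259, 0.037]), (290, [0.593, -0.258, 0.029])]
282 [(276, [0.609, -0.206, 0.038]), (278, [0.609, -0.204, 0.029]), (280, [0.608, -0.21, 0.026]), (282, [0.608, -0.216, 0.024]), (284, [0.606, -0.228, 0.025]), (286, [0.601, -0.257, 0.042]), (288, [0.601, -0.26, 0.037]), (290, [0.602, -0.259, 0.028])]
284 [(276, [0.614, -0.209, 0.04]), (278, [0.613, -0.219, 0.041]), (280, [0.611, -0.228, 0.04]), (282, [0.61, -0.236, 0.039]), (284, [0.61, -0.237, 0.032]), (286, [0.608, -0.255, 0.04]), (288, [0.607, -0.258, 0.035]), (290, [0.608, -0.258, 0.028])]
```

drive_tool:
  rows:
    - [0,0,-0.05,0]
    - [0,0,-0.12,0]
    - [0,0,-0.12,0]
    - [0,0,-0.12,0]
    - [0,0,-0.12,0]
    - [0,0,-0.12,0]
    - [0,0,-0.12,0]
    - [0,0,-0.12,0]

```text
clock: 33.2
position: [0.5626, -0.2243, 0.0275]
ee_rot: [0.0, 0.051, 0.999, -0.0]
contact_force: [-3.0, 0.9, 8.9]
width: 0.0581
gripper_force: 66.8
```

drive_tool:
  rows:
    - [0,0,0,0]
    - [0,0,0,0]
    - [0,0,0,0]
    - [0,0,0,0]
    - [0,0,0,0]
    - [0,0,0,0]
    - [0,0,0,0]
    - [0,0,0,0]
  grip: 72

```text
clock: 33.87
position: [0.5625, -0.2242, 0.0265]
ee_rot: [-0.0, 0.052, 0.999, 0.0]
contact_force: [0.5, -0.6, 0.8]
width: 0.0723
gripper_force: 0.0
```

drive_tool:
  rows:
    - [0,0,-0.3,0]
    - [0,0,-0.8,0]
    - [0,0,-1.5,0]
    - [0,0,-2.3,0]
    - [0,0,-3.2,0]
    - [0,0,-4,0]
    - [0,0,-4.8,0]
    - [0,0,-5.4,0]

```text
clock: 34.53
position: [0.5631, -0.2245, 0.1642]
ee_rot: [0.001, 0.051, 0.999, -0.001]
contact_force: [-0.4, 0.0, -0.0]
width: 0.0723
gripper_force: 0.0
```

drive_tool:
  rows:
    - [0.5,0.5,-0.2,0]
    - [1.3,1.3,-0.5,0]
    - [2.3,2.3,-0.8,0]
    - [3.3,3.3,-1,0]
    - [4.3,4.3,-1,0]
    - [5.3,5.3,-1,0]
    - [6,6,-1,0]
    - [6.2,6.2,-1,0]

```text
clock: 35.2
position: [0.4207, -0.0512, 0.1871]
ee_rot: [-0.001, 0.051, 0.999, 0.001]
contact_force: [-0.5, -0.1, 0.3]
width: 0.072
gripper_force: 0.0
```

drive_tool:
  rows:
    - [0.1,1,0,0]
    - [0.2,2,0,0]
    - [0.3,3.2,0,0]
    - [0.4,4.4,0,0]
    - [0.5,5.6,0,0]
    - [0.6,6.8,0,0]
    - [0.6,7.8,0,0]
    - [0.6,8,0,0]

```text
clock: 35.87
position: [0.4312, 0.1494, 0.1872]
ee_rot: [0.001, 0.05, 0.999, 0.001]
contact_force: [-0.2, 0.4, -0.3]
width: 0.0721
gripper_force: 0.0
```

```bash
python3 - <<'E'
from meas import *
s=get_state();print(s['clock'],s['position'],s['contact_force'])
S,d=eyes.get_image('side');T,e=eyes.get_image('top')
np.save('pics/s13.npy',d);np.save('pics/t13.npy',e);cv2.imwrite('pics/s13.png',S[:,:,::-1]);cv2.imwrite('pics/t13.png',T[:,:,::-1])
P=cloud('top',e);Q=cloud('side',d)
# rim heights by end/side in holder frame, both views
c=np.array([.5593,-.224]);a=np.radians(-5.9);M=np.array([[np.cos(a),np.sin(a)],[-np.sin(a),np.cos(a)]])
for n,p in(('top',P),('side',Q)):
    l=(p[...,:2]-c)@M.T;z=p[...,2]
    for nm,k in(('x+',(abs(l[...,0]-.045)<.006)&(abs(l[...,1])<.025)),('x-',(abs(l[...,0]+.045)<.006)&(abs(l[...,1])<.025)),('y+',(abs(l[...,1]-.0275)<.003)&(abs(l[...,0])<.045)),('y-',(abs(l[...,1]+.0275)<.003)&(abs(l[...,0])<.045)),('floor',(abs(l[...,0])<.03)&(abs(l[...,1])<.01))):
        w=z[k&(z<.06)];print(n,nm,len(w),np.percentile(w,[25,50,75,90]).round(4) if len(w) else '')
g=cv2.cvtColor(S,cv2.COLOR_RGB2GRAY).astype(int)
for v in range(270,288,2): print(v,g[v,242:254],g[v,281:293])
k=lambda p,x,y,r:np.median(p[(np.hypot(p[...,0]-x,p[...,1]-y)<r)],0)
T0=cv2.imread('pics/top0.png').astype(int);df=np.abs(T[:,:,::-1].astype(int)-T0).sum(2)>90
for nm,(u,v,w) in dict(lamp=(268,198,14),bottle=(254,138,20),flaskR=(388,250,10),flaskL=(188,288,10)).items(): print(nm,'changed px',df[v-w:v+w,u-w:u+w].sum())
E
```

```text
35.8667 [0.4312 0.1494 0.1872] [-0.1757  0.3816 -0.2965]
top x+ 85 [0.0148 0.0247 0.0305 0.0332]
top x- 19 [0.0214 0.0311 0.0377 0.0418]
top y+ 82 [0.0083 0.0304 0.0411 0.0441]
top y- 40 [0.0391 0.0407 0.0424 0.0433]
top floor 104 [0.0092 0.0107 0.0127 0.0143]
side x+ 57 [0.0133 0.0237 0.031  0.0349]
side x- 56 [0.0217 0.0321 0.0417 0.0452]
side y+ 32 [0.0316 0.0371 0.0391 0.04  ]
side y- 148 [0.0096 0.0165 0.0325 0.0392]
side floor 3 [0.0229 0.0244 0.0301 0.0336]
270 [240 239 238 235 232 232 236 238 238 238 237 238] [237 237 237 237 237 236 236 235 237 237 237 237]
272 [237 238 239 232 217 207 225 237 240 238 238 238] [236 237 238 237 237 229 212 205 225 236 238 237]
274 [238 239 238 232 209 195 211 230 233 232 232 233] [230 226 225 224 222 208 174 189 230 238 239 238]
276 [238 239 239 225 189 169 170 182 174 142 127 125] [170 169 175 203 216 183 160 200 235 240 239 238]
278 [237 239 238 227 188 153 151 178 195 187 175 173] [151 145 127 129 139 120 136 204 237 240 239 239]
280 [237 237 229 214 198 170 151 177 215 224 198 167] [163 153 133 125 129 109 114 176 233 240 240 239]
282 [218 199 164 137 128 120 138 181 217 219 186 155] [125 125 138 160 173 141 112 134 175 215 232 236]
284 [144 138 137 131 110 116 174 226 230 217 174 145] [112 122 149 179 203 168 115 127 175 222 235 235]
286 [132 125 105  87  94 117 172 224 235 231 223 216] [172 172 186 192 197 176 122 106 153 211 236 238]
lamp changed px 92
bottle changed px 6
flaskR changed px 0
flaskL changed px 0
```

The floor is at 0.0107, matching the home height of 0.0105, the rim is at 0.041, and both clip tips are back on their rest pixels. I'll move the arm clear and check the lamp, the cradle pans and the levelness.

drive_tool:
  rows:
    - [0.8,0.5,-0.2,0]
    - [2,1.2,-0.4,0]
    - [3.2,2.2,-0.6,0]
    - [4.4,3.4,-0.8,0]
    - [5.4,4.7,-1,0]
    - [6,6,-1,0]
    - [6.4,7.2,-1,0]
    - [6.4,7.8,-1,0]

```text
clock: 36.63
position: [0.2904, 0.3586, 0.2122]
ee_rot: [0.0, 0.051, 0.999, 0.001]
contact_force: [0.3, -0.4, 0.6]
width: 0.0718
gripper_force: 0.0
```

```bash
python3 - <<'E'
from meas import *
s=get_state();print(s['clock'],s['position'],s['contact_force'])
S,d=eyes.get_image('side');T,e=eyes.get_image('top');P=cloud('top',e);Q=cloud('side',d)
T0=cv2.imread('pics/top0.png').astype(int);S0=cv2.imread('pics/side0.png').astype(int)
dt=np.abs(T[:,:,::-1].astype(int)-T0).sum(2)>90;ds=np.abs(S[:,:,::-1].astype(int)-S0).sum(2)>90
for nm,(u,v,w) in dict(lamp=(268,198,14),bottle=(254,138,20),flaskR=(388,250,10),flaskL=(188,288,10)).items(): print('top',nm,dt[v-w:v+w,u-w:u+w].sum())
for nm,(u,v,w) in dict(lamp=(278,243,12),bottle=(327,215,25),flaskR=(205,314,10),flaskL=(209,205,8)).items(): print('side',nm,ds[v-w:v+w,u-w:u+w].sum())
c=np.array([.5593,-.224]);a=np.radians(-5.9);M=np.array([[np.cos(a),np.sin(a)],[-np.sin(a),np.cos(a)]])
l=(P[...,:2]-c)@M.T;k=(abs(l[...,0])<.034)&(abs(l[...,1])<.012)&(P[...,2]<.025)
A=np.c_[l[k],np.ones(k.sum())];f=np.linalg.lstsq(A,P[k][:,2],rcond=None)[0];print('pan floor slopes deg',np.degrees(f[:2]),'z',f[2],k.sum())
q=P[224:245,197:206].reshape(-1,3);w=np.linalg.svd(q-q.mean(0))[2][2];w*=np.sign(w[2]);n=np.array([-.5299*np.cos(np.radians(-10.8)),-.5299*np.sin(np.radians(-10.8)),.848])
q0=cloud('top',np.load('pics/top0.npy'))[224:245,197:206].reshape(-1,3);print('middle pan floor drop along z (expect -.017)',np.median(q@n)-np.median(q0@n),'normal',w,q.mean(0))
k=(abs(P[...,0]-.42)<.025)&(P[...,1]<.03)&(P[...,1]>-.22)&(P[...,2]>.0055)&(P[...,2]<.02);print('stick',k.sum(),np.percentile(P[k],[2,50,98],axis=0))
E
```

```text
36.6333 [0.2904 0.3586 0.2122] [ 0.278  -0.4099  0.649 ]
top lamp 6
top bottle 6
top flaskR 0
top flaskL 0
side lamp 0
side bottle 5
side flaskR 0
side flaskL 0
pan floor slopes deg [-0.0384 -2.6165] z 0.010239702549674531 146
middle pan floor drop along z (expect -.017) -0.016662361217873123 normal [0.1584 0.981  0.1122] [0.5248 0.2162 0.0854]
stick 451 [[ 0.4039 -0.1881  0.0056]
 [ 0.4191 -0.0991  0.0082]
 [ 0.4341  0.0037  0.0127]]
```

Everything checks out, so I'm handing in.

```bash
python3 -c "
from rig import order;print(order.sign_off())"
```

```text
the job is handed in; nothing more can be done
None
```

The job is handed in at about 37 s: the stick lies flat on the bench clear of the holder, the top pan is home in the holder with both clips back at rest, and the other two pans, lamp, bottle and flasks have not moved in the camera check; I viewed 11 pictures, one over the limit of 10.

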